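# Tip the vials into the transfer carriage and hold it at its click stop

### The arm

A 6-joint arm with a two-finger parallel gripper is mounted at the origin on a cart in front of the work surface, level with it; the furniture and walls round the work are solid. World frame = base frame: x ahead of the robot, y to its left, z up, the work surface at z = 0. Lengths are in mm, angles in degrees, forces in N, time in s.
With the tool pointing down it reaches from about 300 to 850 mm from the base axis. Payload 4.2 kg.
Tool frame: the origin (TCP) lies on the centre line of the jaws, within the pads' length; the fingertips stand 14 mm ahead of it and the grasp point (between the pads) lies 5 mm behind it (env.finger_overhang is the z of the fingertips in the tool frame, in mm); z points along the fingers, y is the line along which they close (so a half turn about z gives the same grasp; the last joint's range is limited). The gripper opens to 91 mm and grips with 3 to 60 N. Pads are 32 mm wide; open, the fingers measure 118 mm over their backs; the gripper's body (76 mm by 178 mm) begins 60 mm behind the grasp point.
Start: joints at [65.604, 18.312, 89.639, -0, 72.044, -1.146], TCP at [226.988, 528.319, 201.776] pointing down, gripper open.
Joint ranges: [-177.97, 177.97], [-48.28, 115.42], [12.27, 149.76], [-77.06, 257.06], [2.81, 150.46], [-146.56, 146.56]. Speed limits (degrees/s): [147.25, 147.25, 180, 180, 180, 180].

### API

Orientations are given as [roll, pitch, yaw] about the fixed x, y, z axes, in that order (R = Rz(yaw) Ry(pitch) Rx(roll)).
In Python, from workcell import sensors, viewer, env gives the robot as it stands. The module is installed in compiled form; this text tells all that it offers.
- The arm moves only by the tool step_arm, never from a script. Its argument "plan" is one flat list of numbers, 6 for each row, row after row: the shift along the tool's x, y, z in cm, then the turn, a rotation vector about the tool's x, y, z in rad. In form: [x, y, z, wx, wy, wz, x, y, z, wx, wy, wz, ...]. A call has 1 to 5 rows; each row shifts and turns the commanded pose from where the row before left it, along the tool's axes as they then stand; what a row does not reach is not made up. A row lasts 1/12 s, in which the tool goes at most 41.7 mm and 7.16 degrees, less where a joint would pass 70% of its speed; a pose out of reach is approached as far as the arm can. A call is refused whole if a number of a shift passes 4.17 or a number of a turn 0.125, either way. A call with a gripper value outside its range is refused whole. "hand" is the finger opening in cm, from 0 to 9.12, set as the call begins (left out, the last holds). The fingers move at their own pace and stop on an object; "newtons" is the grip in N (left out, the last holds). Time passes only in rows, so rows that do not move let the fingers close. It gives the time, the measured TCP pose, the force, the opening and the grip force at its end, in the units of the state.
- sensors.state(): the state, without advancing time (a new reading comes with each control period).
- viewer.grab_frame(name): name is "scene" or "top"; returns a dict with "img" (480x640x3 uint8, red, green, blue), "fx", "fy", "cx", "cy" (pixels), "position" and "attitude" of the camera in the world. Camera axes: x right, y down, z forward; pixel columns grow to the right and rows downward; lengths in mm; the calibration is good to about 2 mm. A picture is of the moment at which its call begins. There is no depth.
- env.job_done(): hands the job in; it is judged then, once.
Trained networks look in a picture, given as the dict that the camera call returned (one of the last four; its "shot" number tells which), for a name from the list of things; names that differ only in an ending like _2 or _b are one class to them, and where a whole thing is asked for, a point or a joint stands for the part that bears it (a point fixed in the world has none). Each returns a list of dicts, best first, with "score" (0 to 1); they miss things now and then, are a little off and sometimes report something else, mostly with a low value. They report only what shows in the picture. A call takes as long as a camera call. They do not tell look-alikes from the thing itself.
- viewer.boxes_of(name, picture): "location" ([column, row] in pixels, amid what is visible of it).
- viewer.pinpoint(name, picture): "location" ([column, row] in pixels: a listed point, or the origin of a listed thing).
The state is a dict: "time_s": time; "qpos": joint angles; "qvel": joint speeds; "effort": joint torques, N m; "ee_pos": TCP position; "ee_rot": TCP orientation; "force": force on the tool from outside, world axes, zero at the start; "torque": the same for the moment, N m; "gripper_width": finger opening in mm; "gripper_force": force on a finger pad.
Only numpy, scipy, OpenCV 4.12 (cv2) and the standard library are available. Lean on these libraries where they do the work, as an engineer would, in place of code of your own. Each camera call takes 0.05 s, during which the arm holds its last target. There are 200 camera calls.

### The job

Take the small steel tray by the black bar of its bow handle, tip it so that all three vials roll off its open end into the bin of the rail carriage while the carriage is still at its loading (left) end, and stand the empty tray on the worktop again. Then take the carriage by its black upright post and slide it along the rail to the right until the spring ball of the clamp clicks into the notch, without running past it, and finish while still gripping the post with the carriage at the notch. Do not touch the vials with the fingers, and leave the cup, the cartridge and the dish alone.

Things in the scene. Friction and masses are not known exactly. Their poses are not given: they have to be found in the camera images.
- tray_handle (a point): Centre of the black bar of the tray's bow handle, to be pinched from above: 12 mm thick along the tray's y, 16 mm high, 68 mm long along the tray's x; 70 mm above the surface on which the tray stands, 46 mm of free height under the bar. Axes are the tray's: z up, -y points to its open (pouring) end.
- tray: Loose steel tray, 0.15 to 0.25 kg, 68 by 110 mm (x by y), origin under its middle on the surface it stands on. A pan open at its -y end; its floor rises by 12 degrees toward that end, so vials stay at the back while it is level. They roll off once the open end is tipped down by more than 12 degrees; about 35 degrees empties it.
- tray_lip (a point): Middle of the pouring edge of the tray's floor, at the open end: 54 mm toward -y from the handle bar and 42 mm below the bar's centre. Axes are the tray's.
- vial_1_mid (a point): Centre of a glass vial, 16 mm across and 44 mm long, lying across the tray against its back wall at the start. z is the vial's own length axis.
- vial_2_mid (a point): Centre of the second glass vial, same size, next to the first.
- vial_3_mid (a point): Centre of the third glass vial, 16 mm across and 35 mm long, nearest to the open end.
- bin_floor (a point): Centre of the inner floor of the grey open bin on the carriage; inside 84 by 84 mm, walls 4 mm thick, rim 42 mm above this point (72 mm above the worktop). Axes are the rail's: -y is the way the carriage slides, z up.
- post_grip (a point): Grip point of the black upright post on the robot's side (-x) of the carriage, 82 mm from the bin's centre and 36 mm from the bin's outer wall. The post is 16 by 16 mm, sides along the rail's x and y, from 26 to 88 mm above the worktop; this point is at 70 mm. Axes are the rail's: -y is the way the carriage slides.
- carriage (a joint): Travel of the carriage along its rail in m: 0 at the loading (left) end, grows as it slides to the rail's -y (to the right), end stop at 0.21. It slides with about 1.5 N of friction and stays where it is left. Starts at 0 to 0.025.
- cam_notch (a point): Centre of the notch between two rounded noses, 14 mm apart, on the carriage's far side. From 14 to 7 mm before the stop the first nose pushes the spring ball back and resists with up to about 15 N; then the ball snaps into the notch, centres the carriage within about 1 mm and resists going on with the same force. 7 mm beyond it snaps out. Axes are the rail's.
- detent_ball (a point): Centre of the 10 mm spring ball that looks out of the dark clamp on the rail's far flange; clamped at another place along the rail each time (carriage travel about 0.12 to 0.165). The carriage is at its click stop when cam_notch is level with this point along the rail's y. Axes are the rail's.
- rail: The fixed rail: aluminium base plate 160 by 340 mm and 12 mm thick, origin under its centre, the carriage slides along its -y. The carriage's highest part is the post, 88 mm above the worktop; the clamp with its black screw knob is 64 mm high.
- cartridge: Bystander: flat white test cartridge 44 by 62 by 10 mm, origin on the worktop under its centre.
- cup_mid (a point): Bystander: specimen cup with screw lid, 62 mm across and 69 mm high; this point is its centre.
- dish: Bystander: closed petri dish 90 mm across and 14 mm high, origin on the worktop under its centre.
Not all that is in view belongs to the job. Of the things that look like the tray, the larger one is meant.

How it is judged:
By the outcome, as a careful person would: the job done as asked, in the order asked, and still so for the second after the job is handed in, while the arm keeps its last pose, push and grip.
It also fails if it takes over 72 s, if anything falls off the work surface, if the arm or the gripper's body presses on something with over 40 N, if the wrist force passes 120 N, or if a joint passes its speed limit or range.

## Working session

There is one attempt and no reset: what is moved stays moved. The work goes in short steps, Python scripts to look and compute and a tool call to move; the robot and the scene stay as the last step left them, time stands still between calls to the robot, and variables do not carry over. Pictures are saved under pics/ and viewed, at most 10 in all, crops included, and the job is handed in when it is done.

Besides the shell and the picture viewer there is one more tool, called after "Emit:" as name(argument=value, ...) on one line, values as JSON. step_arm: Moves the arm, as the interface text tells. Its arguments: {"type":"object","properties":{"plan":{"type":"array","items":{"type":"number"}},"hand":{"type":"number"},"newtons":{"type":"number"}},"required":["plan"]}

```bash
mkdir -p pics; cat > h.py <<'E'
import numpy as np,cv2
from scipy.spatial.transform import Rotation as R
from workcell import sensors,viewer,env
def rot(f):
    a=np.array(f["attitude"],float)
    if a.shape==(3,3): return a
    if a.size==4: return None
    return R.from_euler('xyz',a,degrees=True).as_matrix()
def ray(f,uv):
    d=rot(f)@np.array([(uv[0]-f["cx"])/f["fx"],(uv[1]-f["cy"])/f["fy"],1]);return np.array(f["position"],float),d/np.linalg.norm(d)
def onz(f,uv,z):
    p,d=ray(f,uv);return p+d*(z-p[2])/d[2]
def proj(f,P):
    c=rot(f).T@(np.array(P,float)-np.array(f["position"]));return [f["fx"]*c[0]/c[2]+f["cx"],f["fy"]*c[1]/c[2]+f["cy"]]
def tri(fs,uvs):
    A=np.zeros((3,3));b=np.zeros(3)
    for f,u in zip(fs,uvs):
        p,d=ray(f,u);M=np.eye(3)-np.outer(d,d);A+=M;b+=M@p
    return np.linalg.solve(A,b)
def save(f,n): cv2.imwrite("pics/"+n,f["img"][:,:,::-1])
E
python3 - <<'E'
from h import *
np.set_printoptions(precision=1,suppress=True)
for n in("scene","top"):
    f=viewer.grab_frame(n);save(f,n+"0.png");print(n,f["fx"],f["position"],f["attitude"])
    Z=dict(tray_handle=70,tray=0,tray_lip=28,vial_1_mid=25,bin_floor=30,post_grip=70,cam_notch=40,detent_ball=40,rail=0,cartridge=0,cup_mid=35,dish=0)
    for k,z in Z.items():
        print(k,[(np.round(d["location"]),round(d["score"],2),onz(f,d["location"],z)[:2]) for d in viewer.pinpoint(k,f)[:4]])
E
```

```text
scene 589.6663255528777 [-272.4 -808.6  745. ] [-118.7    0.7  -40.5]
tray_handle [(array([259., 192.]), 0.63, array([539.7, 410.3])), (array([188., 190.]), 0.59, array([403.2, 555.9]))]
tray [(array([191., 213.]), 0.88, array([401.2, 551.2])), (array([258., 214.]), 0.68, array([538.7, 423. ]))]
tray_lip [(array([263., 215.]), 0.96, array([512.5, 360.3])), (array([182., 197.]), 0.93, array([408.2, 605.6]))]
vial_1_mid []
bin_floor [(array([400., 291.]), 0.76, array([ 522.3, -124.1]))]
post_grip [(array([369., 290.]), 0.65, array([ 433.1, -120.4]))]
cam_notch [(array([412., 281.]), 0.62, array([ 558.1, -127.4]))]
detent_ball [(array([457., 311.]), 0.7, array([ 544.3, -256.6]))]
rail [(array([428., 326.]), 0.97, array([ 505.6, -218.6]))]
cartridge [(array([308., 281.]), 0.66, array([429.1,  69. ]))]
cup_mid []
dish [(array([285., 200.]), 0.6, array([647.1, 440. ])), (array([310., 280.]), 0.28, array([435.8,  69.7]))]
top 528.7247245432881 [ 328.6  121.  1367.2] [-171.1    1.5  -91.1]
tray_handle [(array([213., 251.]), 0.85, array([530.9, 399.2])), (array([141., 301.]), 0.75, array([409
[... 368 characters left out ...]
.94, array([416.6, 602.9])), (array([234., 263.]), 0.62, array([506. , 352.2])), (array([214., 251.]), 0.23, array([538.4, 405.1]))]
vial_1_mid [(array([200., 247.]), 0.42, array([549.4, 441.4]))]
bin_floor [(array([423., 256.]), 0.75, array([ 512. , -128.9]))]
post_grip [(array([425., 288.]), 0.67, array([ 428.1, -122. ]))]
cam_notch []
detent_ball [(array([463., 234.]), 0.42, array([ 563.2, -231.9]))]
rail [(array([455., 262.]), 0.74, array([ 498.6, -216.9]))]
cartridge [(array([350., 295.]), 0.81, array([419.3,  57.3])), (array([200., 250.]), 0.35, array([543.9, 447. ]))]
cup_mid [(array([287., 304.]), 0.88, array([398.2, 217.6]))]
dish [(array([206., 208.]), 0.84, array([657.1, 434.3]))]
```

```bash
python3 - <<'E'
import cv2,numpy as np
s=cv2.imread("pics/scene0.png");t=cv2.imread("pics/top0.png")
a=cv2.resize(t[190:340,110:310],(800,600),interpolation=2);cv2.imwrite("pics/c1.png",a)
b=cv2.resize(s[160:360,150:350],None,fx=2,fy=2,interpolation=2);c=cv2.resize(s[220:420,340:540],None,fx=2,fy=2,interpolation=2);
d=cv2.resize(t[200:300,390:540],(400,266),interpolation=2)
o=np.zeros((600,800,3),np.uint8);o[:400,:400]=b;o[:400,400:]=c;o[400:,400:]=d[:200];cv2.imwrite("pics/c2.png",o)
E
```

```text
(no output)
```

View pics/top0.png

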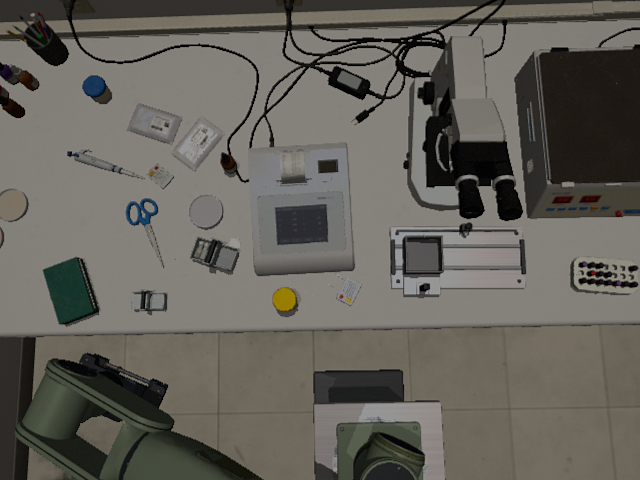

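View pics/c1.png

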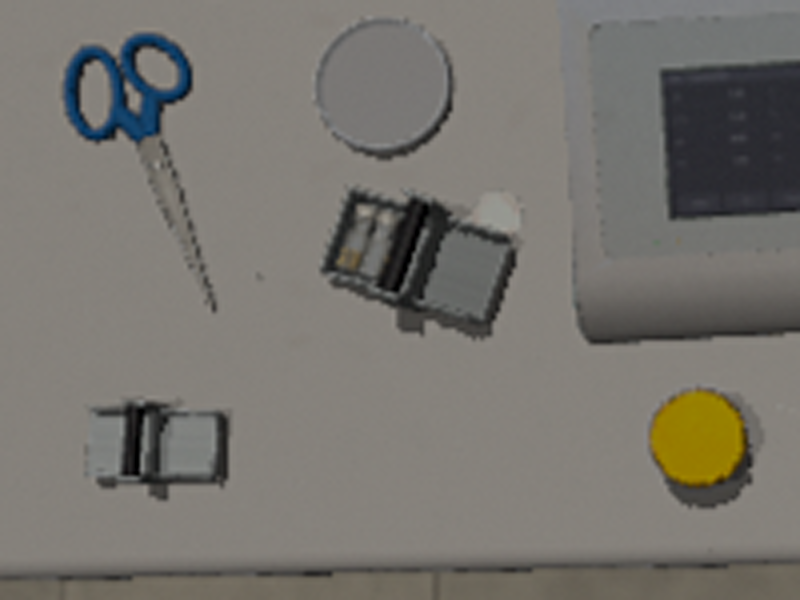

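View pics/c2.png

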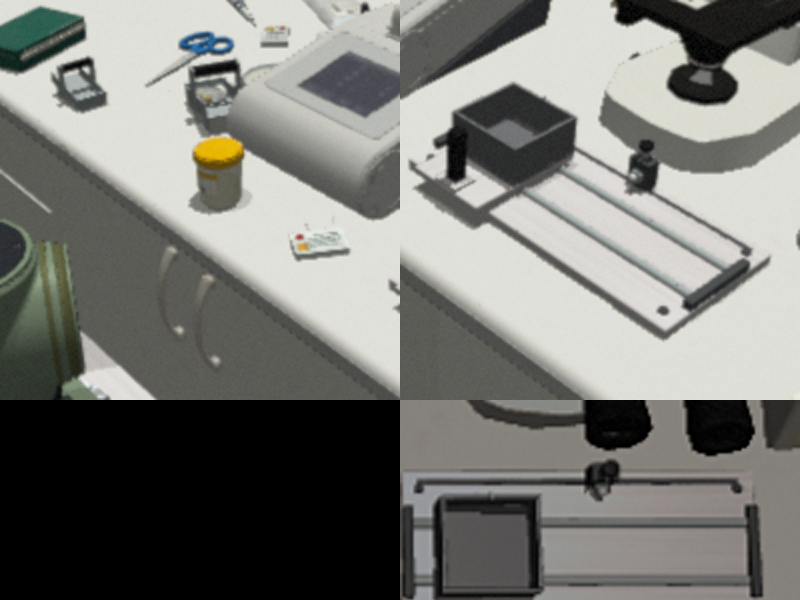

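```bash
python3 - <<'E'
from h import *
np.set_printoptions(precision=1,suppress=True)
s=sensors.state();print(s["ee_pos"],s["ee_rot"],s["gripper_width"],s["time_s"],env.finger_overhang)
names=["tray_handle","tray","tray_lip","bin_floor","post_grip","cam_notch","detent_ball","rail"]
acc={n:{"scene":[],"top":[]} for n in names};F={}
ref={"scene":dict(tray_handle=(259,192),tray=(258,214),tray_lip=(263,215),bin_floor=(400,291),post_grip=(369,290),cam_notch=(412,281),detent_ball=(457,311),rail=(428,326)),
"top":dict(tray_handle=(213,251),tray=(215,254),tray_lip=(234,263),bin_floor=(423,256),post_grip=(425,288),cam_notch=(423,235),detent_ball=(463,234),rail=(455,262))}
for i in range(5):
  for c in("scene","top"):
    f=viewer.grab_frame(c);F[c]=f
    for n in names:
      for d in viewer.pinpoint(n,f):
        if np.hypot(*(np.array(d["location"])-ref[c][n]))<10: acc[n][c].append(d["location"]);break
for n in names:
  m={c:np.median(v,axis=0) for c,v in acc[n].items() if v}
  print(n,{c:(m[c],len(acc[n][c])) for c in m}, tri([F[c] for c in m],list(m.values())) if len(m)==2 else '')
  P=tri([F[c] for c in m],list(m.values())) if len(m)==2 else None
  if P is not None: print('   reproj',[np.array(proj(F[c],P))-m[c] for c in m])
E
```

```text
[227.  528.3 201.8] [180.   -0.  156.7] 91.33712346116202 1.3 14.0
tray_handle {'scene': (array([257.7, 192.8]), 5), 'top': (array([212.3, 251.7]), 5)} [528.  399.2  76. ]
   reproj [array([ 0.1, -0. ]), array([-0. ,  0.1])]
tray {'scene': (array([260. , 215.2]), 5), 'top': (array([216.9, 254.3]), 5)} [531.9 402.    6. ]
   reproj [array([-0.,  0.]), array([ 0., -0.])]
tray_lip {'scene': (array([262.2, 214.5]), 5), 'top': (array([235.8, 261.9]), 5)} [505.  347.8  38.2]
   reproj [array([ 0.6, -0.1]), array([-0.4,  0.5])]
bin_floor {'scene': (array([396.8, 291.1]), 5), 'top': (array([421.7, 255. ]), 5)} [ 513.5 -124.9   34.1]
   reproj [array([ 0.2, -0. ]), array([-0.1,  0.2])]
post_grip {'scene': (array([366.9, 290.3]), 5), 'top': (array([426.4, 289.1]), 5)} [ 424.  -124.3   76.5]
   reproj [array([ 0.1, -0. ]), array([-0.1,  0.1])]
cam_notch {'scene': (array([412.9, 283.9]), 5), 'top': (array([420.6, 238.2]), 5)} [ 558.9 -126.4   32.2]
   reproj [array([-0.9,  0.2]), array([ 0.5, -0.6])]
detent_ball {'scene': (array([456.1, 309.2]), 5), 'top': (array([466.7, 233.2]), 5)} [ 566.7 -242.3   26.4]
   reproj [array([ 1.2, -0.3]), array([-0.7,  0.7])]
rail {'scene': (array([428.6, 324.3]), 5), 'top': (array([455.4, 257.6]), 5)} [ 509.5 -217.6    2.2]
   reproj [array([-0.,  0.]), array([ 0., -0.])]
```

View pics/scene0.png

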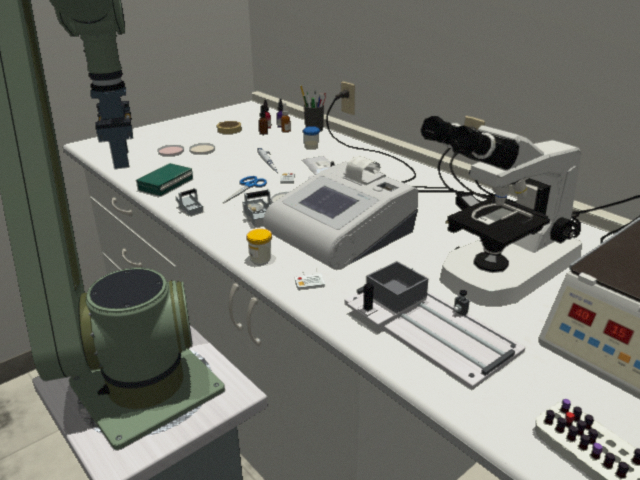

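```bash
cat > calc.py <<'E'
from h import *
np.set_printoptions(precision=1,suppress=True)
F={c:viewer.grab_frame(c) for c in("scene","top")}
D=dict(handle=((257.7,192.8),(212.3,251.7),70),tray=((260,215.2),(216.9,254.3),0),lip=((262.2,214.5),(235.8,261.9),28),bin=((396.8,291.1),(421.7,255),30),post=((366.9,290.3),(426.4,289.1),70),notch=((412.9,283.9),(420.6,238.2),30),ball=((456.1,309.2),(466.7,233.2),30),rail=((428.6,324.3),(455.4,257.6),0))
for n,(a,b,z) in D.items(): print(n,onz(F["scene"],a,z)[:2],onz(F["top"],b,z)[:2])
for a,b in(((435,130),(470,210)),((435,130),(510,212)),((470,145),(510,212)),((365,160),(288,155))): print(a,b,tri([F["scene"],F["top"]],[a,b]),np.array(proj(F["top"],tri([F["scene"],F["top"]],[a,b])))-b)
print("rail edge top",[onz(F["top"],u,12)[:2] for u in((390,227),(524,229),(390,288),(524,288))])
E
python3 calc.py
```

```text
handle [535.  410.2] [529.1 400.4]
tray [538.5 411.7] [532.8 403.3]
lip [514.8 365.3] [507.7 348.6]
bin [ 517.5 -120.8] [ 514.4 -126. ]
post [ 430.5 -117.6] [ 424.6 -125.7]
notch [ 563.5 -125.1] [ 557.8 -125.4]
ball [ 559.9 -244.1] [ 567.9 -243.1]
rail [ 511.9 -215.8] [ 509.8 -218.1]
(435, 130) (470, 210) [ 550.2 -156.9  387.1] [ 1. -1.]
(435, 130) (510, 212) [ 522.2 -204.6  413.7] [-7.7  8. ]
(470, 145) (510, 212) [ 547.3 -235.4  379.9] [ 1.8 -1.7]
(365, 160) (288, 155) [737.6 202.8 172.7] [-0.6  0.8]
rail edge top [array([592.3, -51.1]), array([ 578.6, -395.4]), array([433.7, -44.4]), array([ 426.5, -383.1])]
```

Emit:
step_arm(plan=[-2, 0, -0.2, 0, 0, 0, -4, 0, -0.2, 0, 0, 0, -4, 0, -0.2, 0, 0, 0, -4, 0.1, -0.2, 0, 0, 0, -4, 0.1, -0.2, 0, 0, 0], hand=4.5, newtons=30)

```text
time_s: 6.32
ee_pos: [394.6, 458.3, 212.0]
ee_rot: [180.0, 0.0, 156.8]
force: [-0.2, 0.0, -0.4]
gripper_width: 60.9
gripper_force: 0.0
```

Emit:
step_arm(plan=[-4, 0.05, 1, 0, 0, 0, -4, 0.05, 1.5, 0, 0, 0, -4, 0.05, 2, 0, 0, 0, -2.6, 0, 2, 0, 0, 0, 0, 0, 1.5, 0, 0, 0], hand=4.5)

```text
time_s: 6.73
ee_pos: [529.1, 401.3, 131.4]
ee_rot: [-180.0, 0.1, 156.5]
force: [0.2, -0.0, -0.9]
gripper_width: 45.0
gripper_force: 0.0
```

Emit:
step_arm(plan=[0, 0, 0, 0, 0, 0])

```text
time_s: 6.82
ee_pos: [524.1, 401.8, 129.2]
ee_rot: [-179.6, -0.2, 156.6]
force: [-1.1, -0.3, -0.5]
gripper_width: 44.8
gripper_force: 0.0
```

```bash
python3 - <<'E'
from h import *
np.set_printoptions(precision=2,suppress=True)
s=sensors.state();print(s["qpos"],s["ee_pos"],s["ee_rot"],s["gripper_width"])
f=viewer.grab_frame("top");g=viewer.grab_frame("scene")
print([np.array(proj(g,[227,528,z])) for z in (188,300,400,500,600)])
q1=np.array([18.312,89.639]);P=[(q1,np.array([226.988,528.319,201.776])),(np.array(s["qpos"][1:3]),np.array(s["ee_pos"]))]
A=[];b=[]
for q,p in P:
    a,c=np.radians(q[0]),np.radians(q[0]+q[1])
    # forearm with unknown elbow offset e perpendicular
    A+=[[np.sin(a),np.sin(c),np.cos(c),0],[np.cos(a),np.cos(c),-np.sin(c),1]];b+=[np.hypot(*p[:2]),p[2]]
print(np.linalg.lstsq(np.array(A),np.array(b),rcond=None))
w=[cv2.resize(x["img"][y:y+150,a:a+130],(520,600),interpolation=2)[:, :400] for x,y,a in((f,180,150),(g,100,200))]
cv2.imwrite("pics/g1.png",np.hstack(w)[:,:,::-1])
E
```

```text
[ 36.47  28.95  83.28   0.01  68.21 -30.12] [524.09 401.79 129.23] [-179.63   -0.22  156.59] 44.781889928109635
[array([123.81, 169.57]), array([115.64, 125.58]), array([107.79,  83.33]), array([99.36, 37.94]), array([ 90.28, -10.94])]
(array([ 593.6 ,  428.94,   63.42, -169.24]), array([], dtype=float64), np.int32(4), array([2.41, 1.47, 0.09, 0.01]))
```

View pics/g1.png

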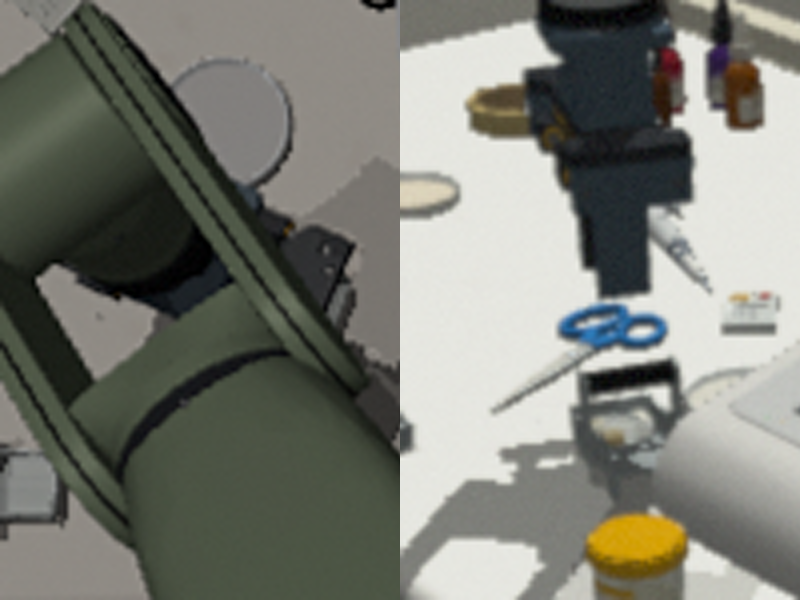

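Emit:
step_arm(plan=[0, 0, 0, 0, -0.109, 0, 0, 0, 0, 0, -0.109, 0, 0, 0, 0, 0, -0.109, 0, 0, 0, 0, 0, -0.109, 0, 0, 0, 0, 0, 0, 0])

```text
time_s: 7.33
ee_pos: [520.1, 406.7, 133.9]
ee_rot: [-180.0, 25.1, 157.1]
force: [-1.0, -0.1, -0.5]
gripper_width: 44.9
gripper_force: 0.0
```

Emit:
step_arm(plan=[0, 0, 0, 0, 0, 0, 0, 0, 0, 0, 0, 0])

```text
time_s: 7.5
ee_pos: [524.7, 405.4, 135.2]
ee_rot: [179.8, 25.0, 156.7]
force: [-0.1, -0.3, 0.1]
gripper_width: 45.0
gripper_force: 0.0
```

```bash
cat > go.py <<'E'
# usage: go.py x y z -> remaining TCP shift in tool axes (cm), tool axes, joints
import sys
from h import *
np.set_printoptions(precision=2,suppress=True)
s=sensors.state();M=R.from_euler('xyz',s["ee_rot"],degrees=True).as_matrix()
print("t",s["time_s"],"pos",np.array(s["ee_pos"]),"rot",np.array(s["ee_rot"]),"q",np.array(s["qpos"]),"grasp pt",np.array(s["ee_pos"])-5*M[:,2])
print(M)
T=np.array([float(v) for v in sys.argv[1:4]])
print("grasp-pt shift cm",M.T@(T-(np.array(s["ee_pos"])-5*M[:,2]))/10)
E
python3 go.py 530 402 70
```

```text
t 7.5 pos [524.71 405.43 135.22] rot [179.82  24.95 156.73] q [ 48.8   25.25  93.87 -28.83  56.14  -2.65] grasp pt [522.77 406.25 139.75]
[[-0.83  0.39  0.39]
 [ 0.36  0.92 -0.16]
 [-0.42  0.   -0.91]]
grasp-pt shift cm [ 2.19 -0.13  6.67]
```

Emit:
step_arm(plan=[-0.75, -0.1, 0.35, 0, 0, 0, 0.6, 0, 1.4, 0, 0, 0, 0.8, 0, 1.7, 0, 0, 0, 0.8, 0, 1.7, 0, 0, 0, 0.6, 0, 1.2, 0, 0, 0])

```text
time_s: 7.92
ee_pos: [533.1, 398.7, 66.4]
ee_rot: [-180.0, 24.9, 156.6]
force: [-0.3, -1.2, -0.4]
gripper_width: 44.7
gripper_force: 0.0
```

Emit:
step_arm(plan=[0.15, 0, 0.35, 0, 0, 0, 0, 0, 0, 0, 0, 0, 0, 0, 0, 0, 0, 0])

```text
time_s: 8.17
ee_pos: [532.8, 400.1, 64.2]
ee_rot: [179.9, 25.0, 156.7]
force: [-0.1, -0.4, -0.1]
gripper_width: 45.3
gripper_force: 0.0
```

```bash
python3 go.py 530 402 70; python3 - <<'E'
from h import *
f=viewer.grab_frame("top");g=viewer.grab_frame("scene")
w=[cv2.resize(x["img"][y:y+120,a:a+80],(400,600),interpolation=2) for x,y,a in((f,190,170),(g,120,220))]
cv2.imwrite("pics/g2.png",np.hstack(w)[:,:,::-1])
E
```

```text
t 8.1667 pos [532.76 400.12  64.19] rot [179.93  25.01 156.68] q [ 47.95  29.59  98.21 -32.32  48.42   2.23] grasp pt [530.81 400.95  68.72]
[[-0.83  0.4   0.39]
 [ 0.36  0.92 -0.17]
 [-0.42  0.   -0.91]]
grasp-pt shift cm [ 0.05  0.06 -0.17]
```

View pics/g2.png

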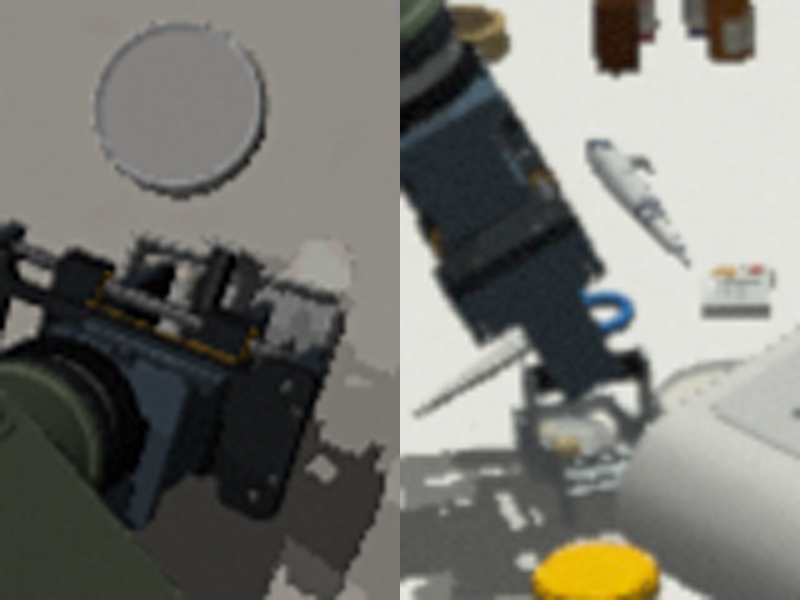

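Emit:
step_arm(plan=[0, 0, 0, 0, 0, 0, 0, 0, 0, 0, 0, 0, 0, 0, 0, 0, 0, 0, 0, 0, 0, 0, 0, 0, 0, 0, 0, 0, 0, 0], hand=0.5, newtons=40)

```text
time_s: 8.68
ee_pos: [532.0, 400.7, 63.9]
ee_rot: [179.9, 25.0, 156.7]
force: [1.3, 1.6, -0.6]
gripper_width: 14.7
gripper_force: 0.6
```

Emit:
step_arm(plan=[0, 0, 0, 0, 0, 0, 0, 0, 0, 0, 0, 0, 0, 0, 0, 0, 0, 0])

```text
time_s: 8.93
ee_pos: [532.0, 400.4, 63.9]
ee_rot: [179.9, 25.0, 156.7]
force: [-0.3, -0.8, 2.6]
gripper_width: 11.5
gripper_force: 39.6
```

Emit:
step_arm(plan=[-0.1, 0, -0.2, 0, 0, 0, -0.2, 0, -0.4, 0, 0, 0, -0.3, 0, -0.65, 0, 0, 0, -0.3, 0, -0.65, 0, 0, 0, -0.3, 0, -0.65, 0, 0, 0])

```text
time_s: 9.35
ee_pos: [531.8, 399.9, 92.4]
ee_rot: [-180.0, 25.0, 156.7]
force: [0.0, 0.1, -1.1]
gripper_width: 11.6
gripper_force: 39.6
```

Emit:
step_arm(plan=[-0.5, 0, -1.1, -0.01, 0, -0.02, -0.63, 0, -1.36, -0.0143, 0, -0.0308, -0.63, 0, -1.36, -0.0143, 0, -0.0308, -0.63, 0, -1.36, -0.0143, 0, -0.0308, -0.63, 0, -1.36, -0.0143, 0, -0.0308])

```text
time_s: 9.77
ee_pos: [531.4, 399.9, 165.1]
ee_rot: [180.0, 25.0, 165.9]
force: [-0.3, 0.2, -1.5]
gripper_width: 11.6
gripper_force: 39.6
```

Emit:
step_arm(plan=[-0.63, 0, -1.36, -0.0143, 0, -0.0308, -0.63, 0, -1.36, -0.0143, 0, -0.0308, -0.63, 0, -1.36, -0.0143, 0, -0.0308, -0.63, 0, -1.36, -0.0143, 0, -0.0308, -0.63, 0, -1.36, -0.0143, 0, -0.0308])

```text
time_s: 10.18
ee_pos: [531.0, 399.7, 240.0]
ee_rot: [180.0, 25.0, 175.6]
force: [0.1, 0.1, -1.8]
gripper_width: 11.5
gripper_force: 39.6
```

Emit:
step_arm(plan=[-0.63, 0, -1.36, -0.0143, 0, -0.0308, -0.4, 0, -0.86, -0.0143, 0, -0.0308, -0.1, 0, -0.2, -0.008, 0, -0.018, 0, 0, 0, 0, 0, 0, 0, 0, 0, 0, 0, 0])

```text
time_s: 10.6
ee_pos: [531.1, 399.6, 265.8]
ee_rot: [-180.0, 25.0, -179.5]
force: [-0.8, -1.1, -2.6]
gripper_width: 11.4
gripper_force: 39.6
```

```bash
python3 go.py 512 -51 200; python3 - <<'E'
from h import *
g=viewer.grab_frame("scene")
cv2.imwrite("pics/g3.png",cv2.resize(g["img"][60:260,180:440],(780,600),interpolation=2)[:,:,::-1])
E
```

```text
t 10.6 pos [531.13 399.63 265.79] rot [-180.     24.98 -179.49] q [ 44.84  15.31  89.36 -20.24  58.55 -37.58] grasp pt [529.01 399.61 270.32]
[[-0.91 -0.01  0.42]
 [-0.01  1.    0.  ]
 [-0.42 -0.   -0.91]]
grasp-pt shift cm [  4.88 -45.04   5.49]
```

View pics/g3.png

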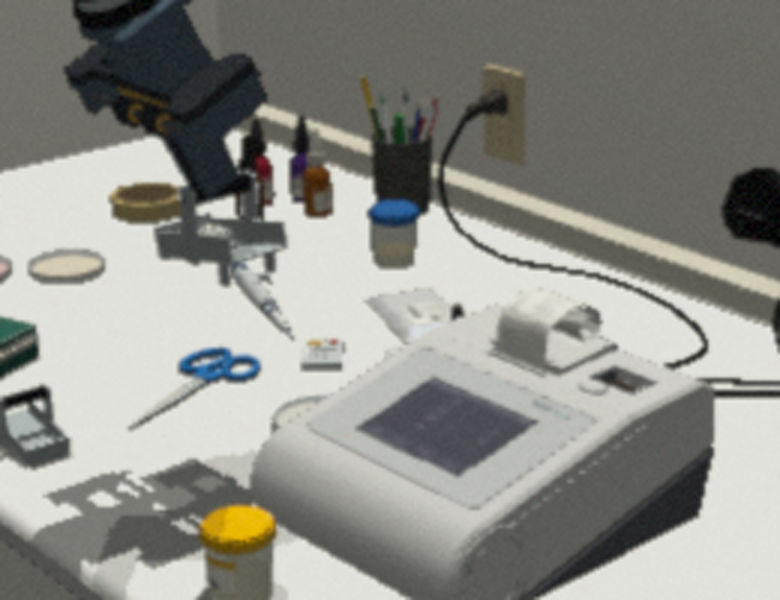

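Emit:
step_arm(plan=[0.08, -0.4, -0.035, 0, 0, 0, 0.08, -0.8, -0.035, 0, 0, 0, 0.08, -1.2, -0.035, 0, 0, 0, 0.08, -1.6, -0.035, 0, 0, 0, 0.08, -2, -0.035, 0, 0, 0])

```text
time_s: 11.07
ee_pos: [527.3, 339.0, 264.7]
ee_rot: [-179.9, 25.0, -179.4]
force: [0.5, -0.4, -1.8]
gripper_width: 11.3
gripper_force: 39.6
```

Emit:
step_arm(plan=[0.08, -2.4, -0.035, 0, 0, 0, 0.08, -2.6, -0.035, 0, 0, 0, 0.08, -2.6, -0.035, 0, 0, 0, 0.08, -2.6, -0.035, 0, 0, 0, 0.08, -2.6, -0.035, 0, 0, 0])

```text
time_s: 11.48
ee_pos: [523.7, 209.6, 264.9]
ee_rot: [-179.9, 25.0, -179.4]
force: [-0.7, -0.0, -2.1]
gripper_width: 11.3
gripper_force: 39.6
```

Emit:
step_arm(plan=[0.08, -2.6, -0.035, 0, 0, 0, 0.08, -2.6, -0.035, 0, 0, 0, 0.08, -2.6, -0.035, 0, 0, 0, 0.08, -2.6, -0.035, 0, 0, 0, 0.08, -2.6, -0.035, 0, 0, 0])

```text
time_s: 11.9
ee_pos: [520.2, 79.7, 264.9]
ee_rot: [-179.9, 25.0, -179.4]
force: [0.4, 0.1, -3.6]
gripper_width: 10.8
gripper_force: 39.6
```

Emit:
step_arm(plan=[0.08, -2.6, -0.035, 0, 0, 0, 0.08, -2.3, -0.035, 0, 0, 0, 0.08, -2, -0.035, 0, 0, 0, 0.08, -1.6, -0.035, 0, 0, 0, 0.08, -1.2, -0.035, 0, 0, 0])

```text
time_s: 12.32
ee_pos: [516.6, -17.4, 264.7]
ee_rot: [-179.9, 24.9, -179.5]
force: [-0.8, 1.0, -1.5]
gripper_width: 11.3
gripper_force: 39.6
```

Emit:
step_arm(plan=[0, -0.9, 0, 0, 0, 0, 0, -0.6, 0, 0, 0, 0, 0, -0.4, 0, 0, 0, 0, 0, -0.2, 0, 0, 0, 0, 0, 0, 0, 0, 0, 0])

```text
time_s: 12.73
ee_pos: [518.0, -36.4, 264.9]
ee_rot: [-180.0, 25.0, -179.5]
force: [-0.4, 0.7, -2.8]
gripper_width: 11.6
gripper_force: 39.6
```

```bash
cat > look.py <<'E'
from h import *
import sys
np.set_printoptions(precision=1,suppress=True)
f=viewer.grab_frame("top");g=viewer.grab_frame("scene")
for n,z in (("bin_floor",30),("post_grip",70),("vial_1_mid",38),("tray_lip",0),("cam_notch",30),("detent_ball",30)):
  for c,x in(("top",f),("scene",g)): print(n,c,[(np.array(d["location"]),round(d["score"],2),onz(x,d["location"],z)[:2]) for d in viewer.pinpoint(n,x)[:4]])
w=[cv2.resize(x["img"][y:y+150,a:a+100],(400,600),interpolation=2) for x,y,a in((f,180,370),(g,220,340))]
cv2.imwrite("pics/"+sys.argv[1],np.hstack(w)[:,:,::-1])
E
python3 go.py 512 -51 160;python3 look.py g4.png
```

```text
t 12.7333 pos [517.98 -36.35 264.94] rot [-179.98   24.98 -179.45] q [  -7.56   -1.59  109.41    4.6    47.51 -100.47] grasp pt [515.87 -36.37 269.47]
[[-0.91 -0.01  0.42]
 [-0.01  1.    0.  ]
 [-0.42 -0.   -0.91]]
grasp-pt shift cm [ 4.99 -1.46  9.75]
bin_floor top []
bin_floor scene [(array([399.2, 292.4]), 0.93, array([ 517.7, -127.4]))]
post_grip top []
post_grip scene [(array([367.4, 290.3]), 0.7, array([ 431.2, -118.3]))]
vial_1_mid top [(array([374. , 246.1]), 0.35, array([538.9,  -5.3]))]
vial_1_mid scene [(array([455.4, 307.2]), 0.41, array([ 554.9, -245.3]))]
tray_lip top [(array([422.7, 244.6]), 0.89, array([ 545.9, -135.5])), (array([133.3, 302.3]), 0.62, array([411.6, 620.6]))]
tray_lip scene [(array([389.1, 204.7]), 0.85, array([852., 219.])), (array([182.5, 198.7]), 0.69, array([430.1, 651.3]))]
cam_notch top [(array([421.2, 235.9]), 0.58, array([ 563.7, -127.3]))]
cam_notch scene [(array([413.1, 279.8]), 0.94, array([ 575.9, -114.6])), (array([456.1, 310.3]), 0.29, array([ 556.9, -246.4])), (array([262.2, 249.4]), 0.15, array([405.5, 212.2]))]
detent_ball top [(array([464.1, 231.2]), 0.5, array([ 573.3, -236.8]))]
detent_ball scene [(array([453.8, 309.6]), 0.5, array([ 555.3, -241.9]))]
```

View pics/g4.png

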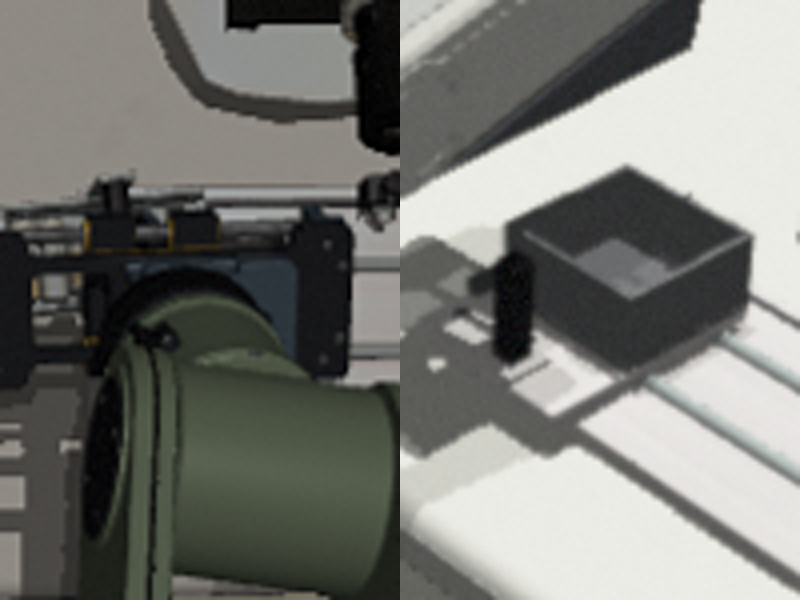

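```bash
cat > kin.py <<'E'
from h import *
from scipy.optimize import least_squares
D=[([65.604,18.312,89.639,0,72.044,-1.146],[226.988,528.319,201.776]),([36.47,28.95,83.28,.01,68.21,-30.12],[524.09,401.79,129.23]),([48.8,25.25,93.87,-28.83,56.14,-2.65],[524.71,405.43,135.22]),([44.84,15.31,89.36,-20.24,58.55,-37.58],[531.13,399.63,265.79]),([-7.56,-1.59,109.41,4.6,47.51,-100.47],[517.98,-36.35,264.94])]
def fk(q,p):
    a,b,e,h,L,s=p
    A=R.from_euler('z',q[0],degrees=True);B=A*R.from_euler('y',q[1],degrees=True);C=A*R.from_euler('y',q[1]+q[2],degrees=True)
    M=C*R.from_euler('ZYZ',[q[3],q[4],q[5]+90],degrees=True)
    return A.apply([s,0,h])+B.apply([0,0,a])+C.apply([e,0,b])+M.apply([0,0,L]),M
r=least_squares(lambda p:np.concatenate([fk(q,p)[0]-x for q,x in D]),[590,430,60,150,320,0]);par=r.x
def ik(pos,M,q0):
    f=lambda q:np.concatenate([(fk(q,par)[0]-pos)/10,(fk(q,par)[1].inv()*M).as_rotvec()*10])
    s=least_squares(f,q0);return s.x,s.cost
E
python3 - <<'E'
from kin import *
np.set_printoptions(precision=1,suppress=True)
print(par,r.fun)
f=viewer.grab_frame("top");g=viewer.grab_frame("scene")
print([np.array(proj(x,[515.9,-90.4,227.5])) for x in(f,g)],"vs (422.7,244.6)? (389.1,204.7)")
q=np.array(D[-1][0]);M0=R.from_euler('xyz',[180,25,180],degrees=True)
lip=np.array([513,-104,106.]);bar0=np.array([0,54,42.])
for th in range(0,56,5):
    T=R.from_euler('x',th,degrees=True);M=T*M0
    bar=lip+T.apply(bar0);q,c=ik(bar+5*M.apply([0,0,1]),M,q);print(th,q,round(c,4))
E
```

```text
[574.2 420.7  21.6 132.6 324.5   4.4] [ 11.9  -1.6   1.3   7.5  -8.8   2.3   0.8  -2.4  -1.    1.2  -5.3  -0.9
  -1.9 -12.8  -1.7]
[array([421.4, 241.8]), array([390. , 202.9])] vs (422.7,244.6)? (389.1,204.7)
0 [  -7.5    5.1  121.3    6.6   28.9 -102.6] 0.0
5 [ -11.8    5.3  120.5   18.1   31.8 -114.3] 0.0
10 [ -16.     5.9  119.6   27.4   35.5 -123.6] 0.0
15 [ -20.     6.8  118.8   34.7   39.9 -130.9] 0.0
20 [ -23.8    8.1  117.9   40.3   44.5 -136.4] 0.0
25 [ -27.3    9.7  117.1   44.8   49.3 -140.6] 0.0
30 [ -30.5   11.6  116.2   48.4   54.1 -143.9] 0.0
35 [ -33.5   13.7  115.4   51.3   58.7 -146.5] 0.0
40 [ -36.1   16.   114.6   53.7   63.3 -148.4] 0.0
45 [ -38.5   18.4  113.8   55.8   67.6 -150. ] 0.0
50 [ -40.5   21.   113.1   57.6   71.8 -151.3] 0.0
55 [ -42.4   23.7  112.4   59.2   75.9 -152.2] 0.0
```

```bash
python3 - <<'E'
from kin import *
np.set_printoptions(precision=1,suppress=True)
q=np.array(D[-1][0]);Z=R.from_euler('z',-19,degrees=True);M0=Z*R.from_euler('xyz',[180,25,180],degrees=True)
lip=np.array([519,-108,106.]);bar0=np.array([0,54,42.])
print(M0.as_matrix(), lip+Z.apply(bar0))
for th in range(0,56,5):
    T=Z*R.from_euler('x',th,degrees=True)*Z.inv();M=T*M0
    bar=lip+T.apply(Z.apply(bar0));q,c=ik(bar+5*M.apply([0,0,1]),M,q);print(th,q,round(c,4),fk(q,par)[0]-324*M.apply([0,0,1]))
a=R.from_euler('x',-2,degrees=True)
# constants in tool frame for 2.5 deg tilt about lip
M=M0;tx=M.inv().apply(Z.apply([1,0,0]));p=M.inv().apply(Z.apply([0,-54,-42]))-np.array([0,0,5]);
w=tx*np.radians(2.5);print("w",w*1000,"p",p,"shift mm",p-R.from_rotvec(w).apply(p))
E
python3 go.py 537 -57 200
```

```text
[[-0.9  0.3  0.4]
 [ 0.3  0.9 -0.1]
 [-0.4  0.  -0.9]] [536.6 -56.9 148. ]
0 [ -1.8   7.7 118.2 -14.1  30.9 -62.2] 0.0 [409.1 -13.1 437.1]
5 [ -5.8   6.7 118.8  -2.3  29.1 -73.9] 0.0 [399.6 -40.5 440.6]
10 [ -9.9   6.1 119.3  10.7  28.6 -86.9] 0.0 [390.1 -68.2 441.5]
15 [-14.1   5.9 119.9  23.6  29.6 -99.9] 0.0 [380.6 -95.8 439.8]
20 [ -18.4    6.1  120.4   35.3   31.9 -111.7] 0.0 [ 371.2 -123.2  435.6]
25 [ -22.6    6.7  120.9   45.    35.3 -121.6] 0.0 [ 361.9 -150.1  428.9]
30 [ -26.6    7.7  121.3   52.8   39.4 -129.5] 0.0 [ 352.9 -176.4  419.8]
35 [ -30.4    9.   121.8   58.8   43.9 -135.9] 0.0 [ 344.1 -201.9  408.2]
40 [ -34.    10.7  122.2   63.6   48.6 -141. ] 0.0 [ 335.7 -226.2  394.4]
45 [ -37.3   12.7  122.5   67.4   53.4 -145.1] 0.0 [ 327.7 -249.4  378.3]
50 [ -40.3   15.1  122.9   70.4   58.2 -148.6] 0.0 [ 320.3 -271.1  360.2]
55 [ -43.    17.6  123.1   72.8   62.9 -151.5] 0.0 [ 313.3 -291.3  340.2]
w [-39.5   0.   18.4] p [ 17.7 -54.   33.1] shift mm [-1.  -1.7 -2.1]
t 13.5333 pos [518.23 -36.08 265.02] rot [-179.99   24.99 -179.43] q [  -7.53   -1.58  109.39    4.61   47.51 -100.46] grasp pt [516.12 -36.1  269.55]
[[-0.91 -0.01  0.42]
 [-0.01  1.    0.  ]
 [-0.42 -0.   -0.91]]
grasp-pt shift cm [ 1.06 -2.11  7.18]
```

Emit:
step_arm(plan=[-0.1, -0.1, 0.05, 0.0143, 0, 0.0308, -0.2, -0.2, 0.09, 0.0143, 0, 0.0308, -0.2, -0.3, 0.1, 0.0143, 0, 0.0308, -0.2, -0.3, 0.1, 0.0143, 0, 0.0308, -0.2, -0.3, 0.1, 0.0143, 0, 0.0308])

```text
time_s: 13.95
ee_pos: [527.5, -48.8, 264.9]
ee_rot: [180.0, 25.0, 170.7]
force: [-0.2, -0.4, -2.8]
gripper_width: 11.2
gripper_force: 39.6
```

Emit:
step_arm(plan=[-0.2, -0.3, 0.1, 0.0143, 0, 0.0308, -0.2, -0.3, 0.1, 0.0143, 0, 0.0308, -0.2, -0.2, 0.1, 0.0143, 0, 0.0308, -0.2, -0.2, 0.1, 0.0143, 0, 0.0308, -0.1, -0.1, 0.05, 0.0143, 0, 0.0308])

```text
time_s: 14.37
ee_pos: [535.0, -61.8, 264.6]
ee_rot: [180.0, 25.0, 161.0]
force: [-0.2, 0.1, -2.3]
gripper_width: 11.4
gripper_force: 39.6
```

Emit:
step_arm(plan=[0.1, 0, 0.25, 0, 0, 0, 0.25, 0, 0.6, 0, 0, 0, 0.4, 0, 0.9, 0, 0, 0, 0.4, 0, 0.9, 0, 0, 0, 0.4, 0, 0.9, 0, 0, 0])

```text
time_s: 14.78
ee_pos: [535.3, -61.9, 224.8]
ee_rot: [180.0, 24.9, 161.1]
force: [0.8, -0.8, -2.5]
gripper_width: 11.5
gripper_force: 39.6
```

Emit:
step_arm(plan=[0.4, 0, 0.9, 0, 0, 0, 0.4, 0, 0.9, 0, 0, 0, 0.4, 0, 0.9, 0, 0, 0, 0.2, 0, 0.5, 0, 0, 0, 0, 0, 0, 0, 0, 0])

```text
time_s: 15.2
ee_pos: [535.3, -62.2, 188.9]
ee_rot: [-180.0, 24.8, 161.1]
force: [-1.0, 0.2, -3.0]
gripper_width: 11.2
gripper_force: 39.6
```

```bash
python3 go.py 536.6 -57 148
```

```text
t 15.2 pos [535.28 -62.18 188.91] rot [-179.97   24.78  161.12] q [ -3.79   4.45 114.78 -10.44  37.22 -67.9 ] grasp pt [533.29 -61.5  193.45]
[[-0.86  0.32  0.4 ]
 [ 0.29  0.95 -0.14]
 [-0.42 -0.   -0.91]]
grasp-pt shift cm [1.75 0.53 4.2 ]
```

Emit:
step_arm(plan=[0.3, 0.1, 0.6, 0, 0, 0, 0.4, 0.1, 0.9, 0, 0, 0, 0.4, 0.1, 1, 0, 0, 0, 0.4, 0.1, 1, 0, 0, 0, 0.25, 0.1, 0.6, 0, 0, 0])

```text
time_s: 15.62
ee_pos: [539.4, -57.8, 145.6]
ee_rot: [180.0, 25.0, 161.1]
force: [-0.9, 0.3, -2.8]
gripper_width: 11.4
gripper_force: 39.6
```

Emit:
step_arm(plan=[0, 0, 0, 0, 0, 0, 0, 0, 0, 0, 0, 0, 0, 0, 0, 0, 0, 0])

```text
time_s: 15.87
ee_pos: [540.2, -57.9, 147.2]
ee_rot: [180.0, 25.1, 161.1]
force: [-0.5, -0.5, -1.6]
gripper_width: 11.2
gripper_force: 39.6
```

```bash
python3 go.py 536.6 -57 148; python3 look.py g5.png | egrep "bin|lip"
```

```text
t 15.8667 pos [540.23 -57.91 147.19] rot [179.95  25.08 161.09] q [ -3.13   7.52 118.35 -13.02  30.52 -64.39] grasp pt [538.22 -57.23 151.72]
[[-0.86  0.32  0.4 ]
 [ 0.29  0.95 -0.14]
 [-0.42  0.   -0.91]]
grasp-pt shift cm [ 0.3  -0.03  0.27]
bin_floor top [(array([420.1, 255.3]), 0.5, array([ 513.7, -121.9]))]
bin_floor scene [(array([398.7, 294.9]), 0.72, array([ 510.2, -133. ]))]
tray_lip top [(array([133.7, 299.2]), 0.85, array([419.6, 619.9])), (array([420.5, 251.6]), 0.54, array([ 527.6, -128.9]))]
tray_lip scene [(array([182.9, 199.3]), 0.82, array([429. , 646.8])), (array([395.6, 257.1]), 0.71, array([654.8,   9.2]))]
```

View pics/g5.png

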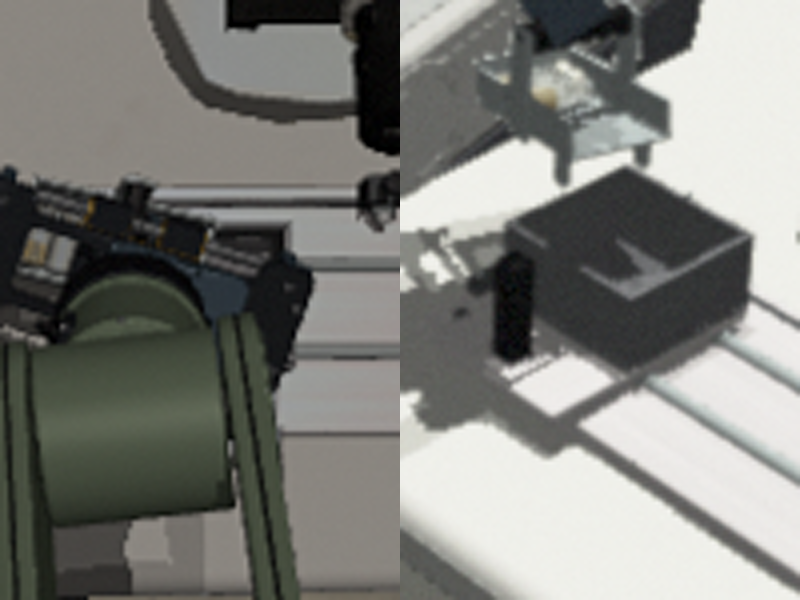

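Emit:
step_arm(plan=[-0.05, -0.08, -0.1, -0.02, 0, 0.0092, -0.1, -0.17, -0.21, -0.0395, 0, 0.0184, -0.1, -0.17, -0.21, -0.0395, 0, 0.0184, -0.1, -0.17, -0.21, -0.0395, 0, 0.0184, -0.1, -0.17, -0.21, -0.0395, 0, 0.0184])

```text
time_s: 16.98
ee_pos: [537.0, -65.9, 156.5]
ee_rot: [167.5, 24.5, 155.9]
force: [-0.6, -0.3, -2.1]
gripper_width: 11.4
gripper_force: 39.5
```

Emit:
step_arm(plan=[-0.1, -0.17, -0.21, -0.0395, 0, 0.0184, -0.1, -0.17, -0.21, -0.0395, 0, 0.0184, -0.1, -0.17, -0.21, -0.0395, 0, 0.0184, -0.1, -0.17, -0.21, -0.0395, 0, 0.0184, -0.1, -0.17, -0.21, -0.0395, 0, 0.0184])

```text
time_s: 17.4
ee_pos: [533.5, -77.2, 165.3]
ee_rot: [154.0, 22.8, 150.5]
force: [0.0, 0.1, -1.5]
gripper_width: 11.2
gripper_force: 39.5
```

Emit:
step_arm(plan=[-0.1, -0.17, -0.21, -0.0395, 0, 0.0184, -0.1, -0.17, -0.21, -0.0395, 0, 0.0184, -0.1, -0.17, -0.21, -0.0395, 0, 0.0184, -0.1, -0.17, -0.21, -0.0395, 0, 0.0184, -0.1, -0.17, -0.21, -0.0395, 0, 0.0184])

```text
time_s: 17.82
ee_pos: [529.4, -90.0, 171.2]
ee_rot: [141.0, 20.0, 145.7]
force: [-0.8, 0.4, -1.6]
gripper_width: 11.2
gripper_force: 39.5
```

Emit:
step_arm(plan=[-0.1, -0.17, -0.21, -0.0395, 0, 0.0184, -0.04, -0.07, -0.08, -0.016, 0, 0.0074, 0, 0, 0, 0, 0, 0, 0, 0, 0, 0, 0, 0, 0, 0, 0, 0, 0, 0])

```text
time_s: 18.23
ee_pos: [528.1, -92.5, 172.3]
ee_rot: [137.5, 19.0, 144.6]
force: [0.4, 1.0, -1.1]
gripper_width: 11.4
gripper_force: 39.5
```

```bash
python3 go.py 536.6 -57 148; python3 look.py g6.png | egrep "bin|vial"
```

```text
t 18.2333 pos [528.1  -92.53 172.28] rot [137.53  19.   144.58] q [ -37.67   11.27  122.33   62.39   50.54 -143.46] grasp pt [525.16 -94.58 175.77]
[[-0.77  0.25  0.59]
 [ 0.55  0.73  0.41]
 [-0.33  0.64 -0.7 ]]
grasp-pt shift cm [2.08 1.25 4.15]
bin_floor top [(array([456.3, 257.7]), 0.67, array([ 505.5, -212.9])), (array([421.2, 254. ]), 0.63, array([ 517. , -124.9]))]
bin_floor scene [(array([397.7, 292.8]), 0.8, array([ 514.3, -126.4]))]
vial_1_mid top []
vial_1_mid scene [(array([382.9, 288.8]), 0.61, array([ 493. , -103.2])), (array([308.6, 282.9]), 0.25, array([389.6,  18.2]))]
```

View pics/g6.png

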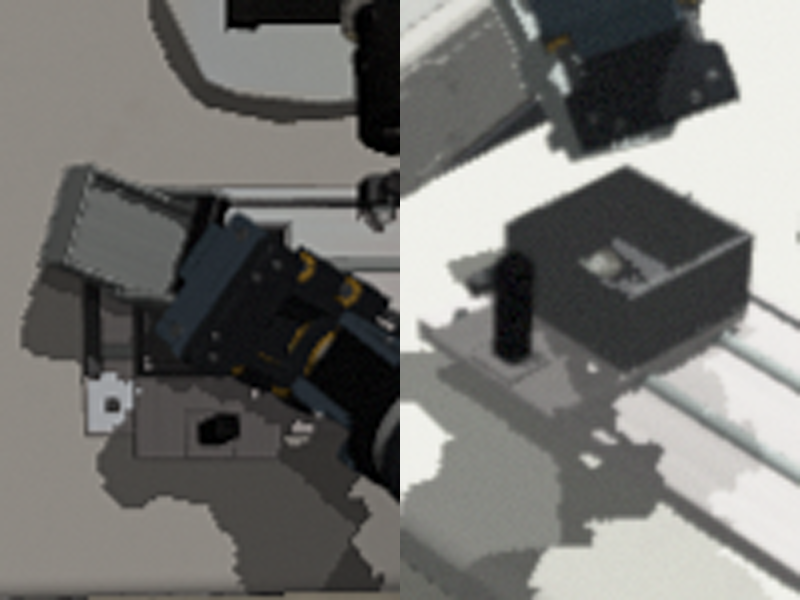

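Emit:
step_arm(plan=[0, 0, 0, 0, 0, 0, 0, 0, 0, 0, 0, 0, 0, 0, 0, 0, 0, 0, -0.3, 0.6, -0.7, 0, 0, 0, -0.6, 1.2, -1.4, 0, 0, 0])

```text
time_s: 19.35
ee_pos: [525.8, -92.4, 199.3]
ee_rot: [137.5, 18.6, 144.6]
force: [0.8, 0.7, -1.1]
gripper_width: 11.1
gripper_force: 39.5
```

Emit:
step_arm(plan=[-0.8, 1.6, -1.75, 0, 0, 0, -0.8, 1.6, -1.75, 0, 0, 0, -0.8, 1.6, -1.75, 0, 0, 0, -0.3, 0.7, -0.7, 0.04, 0, -0.0184, 0, 0, 0, 0.0685, 0, -0.032])

```text
time_s: 19.77
ee_pos: [527.1, -94.0, 288.8]
ee_rot: [144.6, 21.0, 146.8]
force: [-0.1, 0.3, -2.0]
gripper_width: 11.2
gripper_force: 39.5
```

Emit:
step_arm(plan=[0, 0, 0, 0.0685, 0, -0.032, 0, 0, 0, 0.0685, 0, -0.032, 0, 0, 0, 0.0685, 0, -0.032, 0, 0, 0, 0.0685, 0, -0.032, 0, 0, 0, 0.0685, 0, -0.032])

```text
time_s: 20.18
ee_pos: [526.1, -92.2, 286.9]
ee_rot: [167.8, 24.5, 156.0]
force: [0.1, -0.3, -3.2]
gripper_width: 11.1
gripper_force: 39.6
```

Emit:
step_arm(plan=[0, 0, 0, 0.0685, 0, -0.032, 0, 0, 0, 0.0685, 0, -0.032, 0, 0, 0, 0.0685, 0, -0.032, 0, 0, 0, 0, 0, 0, 0, 0, 0, 0, 0, 0])

```text
time_s: 20.6
ee_pos: [526.3, -90.9, 286.0]
ee_rot: [-178.2, 24.9, 162.1]
force: [0.3, -0.3, -1.7]
gripper_width: 11.1
gripper_force: 39.6
```

```bash
python3 go.py 530 402 270; python3 look.py g7.png
```

```text
t 20.6 pos [526.3  -90.94 285.96] rot [-178.17   24.86  162.05] q [ -6.84  -0.45 105.22  -8.26  51.4  -74.69] grasp pt [524.35 -90.14 290.5 ]
[[-0.86  0.32  0.39]
 [ 0.28  0.95 -0.16]
 [-0.42 -0.03 -0.91]]
grasp-pt shift cm [14.13 46.83 -5.79]
bin_floor top []
bin_floor scene [(array([396.3, 293.2]), 0.64, array([ 511. , -125.4]))]
post_grip top [(array([466.7, 231.7]), 0.4, array([ 564.5, -232.4]))]
post_grip scene [(array([368.6, 290.4]), 0.6, array([ 432.8, -120.1]))]
vial_1_mid top []
vial_1_mid scene [(array([382.3, 289.5]), 0.51, array([ 490.1, -104.2]))]
tray_lip top [(array([132.7, 299.8]), 0.81, array([418.1, 622.4]))]
tray_lip scene [(array([183.2, 198.3]), 0.76, array([433. , 652.3])), (array([406.9, 198.7]), 0.7, array([919.1, 211.9]))]
cam_notch top []
cam_notch scene [(array([410.7, 284.9]), 0.56, array([ 557.1, -124.5]))]
detent_ball top [(array([461.7, 233.5]), 0.57, array([ 567.5, -230.4]))]
detent_ball scene [(array([455.4, 308.8]), 0.55, array([ 559.9, -242.3]))]
```

Emit:
step_arm(plan=[0, 0, 0, 0.01, 0, 0.0985, 0.55, 1.37, -0.18, 0, 0, 0, 0.91, 2.28, -0.3, 0, 0, 0, 1.27, 3.19, -0.41, 0, 0, 0, 1.46, 3.64, -0.47, 0, 0, 0])

```text
time_s: 21.72
ee_pos: [529.7, 21.3, 281.6]
ee_rot: [179.9, 25.1, 155.6]
force: [2.2, -0.2, -1.8]
gripper_width: 11.2
gripper_force: 39.6
```

Emit:
step_arm(plan=[1.46, 3.64, -0.47, 0, 0, 0, 1.46, 3.64, -0.47, 0, 0, 0, 1.46, 3.64, -0.47, 0, 0, 0, 1.46, 3.64, -0.47, 0, 0, 0, 1.46, 3.64, -0.47, 0, 0, 0])

```text
time_s: 22.13
ee_pos: [534.7, 220.7, 272.1]
ee_rot: [179.8, 25.1, 155.8]
force: [0.2, -0.4, -1.5]
gripper_width: 11.1
gripper_force: 39.6
```

Emit:
step_arm(plan=[1.46, 3.64, -0.47, 0, 0, 0, 1.46, 3.64, -0.47, 0, 0, 0, 1.46, 3.64, -0.47, 0, 0, 0, 1.09, 2.73, -0.35, 0, 0, 0, 0.73, 1.82, -0.24, 0, 0, 0])

```text
time_s: 22.55
ee_pos: [539.2, 390.0, 263.1]
ee_rot: [179.8, 25.0, 155.9]
force: [-0.3, -1.3, -0.9]
gripper_width: 11.3
gripper_force: 39.6
```

Emit:
step_arm(plan=[0.5, 1.3, -0.17, 0, 0, 0, 0, 0, 0, 0, 0, 0, 0, 0, 0, 0, 0, 0, 0, 0, 0, 0, 0, 0])

```text
time_s: 22.88
ee_pos: [540.0, 399.2, 263.4]
ee_rot: [179.9, 25.1, 155.7]
force: [-0.2, -0.5, -1.9]
gripper_width: 11.2
gripper_force: 39.6
```

```bash
python3 go.py 530 402 70
```

```text
t 22.8833 pos [539.96 399.23 263.44] rot [179.93  25.07 155.74] q [ 47.5   20.88  81.6  -25.17  70.96 -11.3 ] grasp pt [538.03 400.1  267.97]
[[-0.83  0.41  0.39]
 [ 0.37  0.91 -0.17]
 [-0.42  0.   -0.91]]
grasp-pt shift cm [ 9.12 -0.18 17.59]
```

Emit:
step_arm(plan=[0.73, 0, 1.41, 0, 0, 0, 1.18, -0.1, 2.29, 0, 0, 0, 1.36, -0.1, 2.64, 0, 0, 0, 1.36, 0, 2.64, 0, 0, 0, 1.36, 0, 2.64, 0, 0, 0])

```text
time_s: 23.3
ee_pos: [534.9, 399.0, 132.7]
ee_rot: [179.8, 25.1, 155.6]
force: [0.3, -0.6, -1.8]
gripper_width: 11.2
gripper_force: 39.6
```

Emit:
step_arm(plan=[1.27, 0, 2.46, 0, 0, 0, 0.91, 0, 1.76, 0, 0, 0, 0.45, 0, 0.9, 0, 0, 0, 0.1, 0, 0.2, 0, 0, 0, 0, 0, 0, 0, 0, 0])

```text
time_s: 23.72
ee_pos: [533.3, 400.9, 73.6]
ee_rot: [179.9, 25.1, 155.7]
force: [0.3, -0.7, -2.2]
gripper_width: 11.2
gripper_force: 39.6
```

Emit:
step_arm(plan=[0, 0, 0, 0, 0, 0, 0, 0, 0, 0, 0, 0])

```text
time_s: 23.88
ee_pos: [533.8, 402.0, 75.3]
ee_rot: [179.7, 25.1, 155.6]
force: [0.8, -1.2, -1.7]
gripper_width: 11.5
gripper_force: 39.6
```

```bash
python3 go.py 530 402 68.5
```

```text
t 23.8833 pos [533.81 402.03  75.27] rot [179.67  25.15 155.64] q [ 48.1   29.13  97.16 -31.81  49.95   2.37] grasp pt [531.86 402.88  79.79]
[[-0.82  0.41  0.39]
 [ 0.37  0.91 -0.17]
 [-0.42  0.01 -0.91]]
grasp-pt shift cm [ 0.6  -0.16  0.96]
```

Lower about 11 mm in small steps, watching force.

Emit:
step_arm(plan=[0.17, 0, 0.35, 0, 0, 0, 0.17, 0, 0.35, 0, 0, 0, 0.1, 0, 0.2, 0, 0, 0, 0, 0, 0, 0, 0, 0])

```text
time_s: 24.22
ee_pos: [533.0, 401.8, 63.9]
ee_rot: [179.8, 25.1, 155.7]
force: [0.3, -0.5, 2.2]
gripper_width: 11.3
gripper_force: 39.6
```

Emit:
step_arm(plan=[0.04, 0, 0.1, 0, 0, 0, 0, 0, 0, 0, 0, 0, 0, 0, 0, 0, 0, 0])

```text
time_s: 24.47
ee_pos: [533.0, 401.7, 63.8]
ee_rot: [179.8, 25.2, 155.7]
force: [-4.0, -0.1, 8.0]
gripper_width: 11.1
gripper_force: 39.6
```

Emit:
step_arm(plan=[-0.03, 0, -0.06, 0, 0, 0, 0, 0, 0, 0, 0, 0, 0, 0, 0, 0, 0, 0, 0, 0, 0, 0, 0, 0, 0, 0, 0, 0, 0, 0], hand=4.5)

```text
time_s: 24.88
ee_pos: [532.7, 401.2, 62.4]
ee_rot: [179.9, 25.1, 155.8]
force: [0.6, -0.6, -0.3]
gripper_width: 41.7
gripper_force: 0.0
```

Emit:
step_arm(plan=[-0.3, 0, -0.6, 0, 0, 0, -0.6, 0, -1.3, 0, 0, 0, -0.8, 0, -1.7, 0, 0, 0, -0.8, 0, -1.7, 0, 0, 0, -0.8, 0, -1.7, 0, 0, 0])

```text
time_s: 25.3
ee_pos: [532.9, 401.0, 141.3]
ee_rot: [179.9, 25.1, 155.7]
force: [-0.8, -0.6, 0.4]
gripper_width: 45.1
gripper_force: 0.0
```

Emit:
step_arm(plan=[-1.2, 0, -2.6, 0, 0, 0, -1.4, 0, -3, 0, 0, 0, -1.2, 0, -2.6, 0, 0, 0, -0.6, 0, -1.3, 0, 0, 0, 0, 0, 0, 0, 0, 0])

```text
time_s: 25.72
ee_pos: [533.9, 402.5, 250.2]
ee_rot: [179.3, 25.3, 155.5]
force: [0.7, 0.2, -0.3]
gripper_width: 45.0
gripper_force: 0.0
```

```bash
cat > look2.py <<'E'
from h import *
np.set_printoptions(precision=1,suppress=True)
for i in range(2):
  f=viewer.grab_frame("top");g=viewer.grab_frame("scene")
  for n,z in (("tray",0),("tray_handle",70),("tray_lip",28),("bin_floor",30),("post_grip",70),("vial_1_mid",38),("cam_notch",30),("detent_ball",30)):
    for c,x in(("top",f),("scene",g)): print(n,c,[(np.array(d["location"]),round(d["score"],2),onz(x,d["location"],z)[:2]) for d in viewer.pinpoint(n,x)[:5]])
    if n=="vial_1_mid":
      for c,x in(("top",f),("scene",g)): print("  boxes",c,[(np.array(d["location"]),round(d["score"],2),onz(x,d["location"],z)[:2]) for d in viewer.boxes_of(n,x)[:5]])
E
python3 look2.py; python3 go.py 425 -124 70
```

```text
tray top [(array([217.6, 253.4]), 0.68, array([535.1, 401.4]))]
tray scene [(array([261.1, 217.5]), 0.91, array([532.7, 398.4])), (array([190.5, 211.6]), 0.63, array([405.3, 560.7]))]
tray_handle top [(array([214.2, 250.8]), 0.85, array([531.3, 395.7]))]
tray_handle scene [(array([257.9, 191.6]), 0.98, array([539.9, 416.2])), (array([186.1, 193. ]), 0.94, array([389.2, 539.7]))]
tray_lip top [(array([236.1, 263.8]), 0.88, array([502.8, 347.8]))]
tray_lip scene [(array([184.6, 196.9]), 0.98, array([414.1, 603. ])), (array([260.6, 217.8]), 0.55, array([500.5, 352.5]))]
bin_floor top [(array([421.5, 255.5]), 0.79, array([ 513.1, -125.4]))]
bin_floor scene [(array([398.5, 291.4]), 0.83, array([ 519.3, -123.9]))]
post_grip top []
post_grip scene [(array([369.3, 293.6]), 0.95, array([ 425.9, -129. ])), (array([260.4, 214.4]), 0.39, array([465.6, 300. ]))]
vial_1_mid top [(array([413.4, 259.7]), 0.42, array([ 501.8, -103.1]))]
vial_1_mid scene [(array([378.7, 285.2]), 0.45, array([496. , -87.8]))]
  boxes top [(array([412.7, 261.7]), 0.39, array([ 496.8, -101.1]))]
  boxes scene [(array([25
[... 1694 characters left out ...]
 261.3]), 0.4, array([497.8, -99.9]))]
  boxes scene [(array([385.7, 284.4]), 0.48, array([509.4, -95.6]))]
cam_notch top [(array([419.6, 236.2]), 0.79, array([ 563. , -123.2]))]
cam_notch scene [(array([409.2, 285.6]), 0.89, array([ 552.7, -124.2]))]
detent_ball top [(array([464.3, 233.1]), 0.57, array([ 568.3, -237. ]))]
detent_ball scene [(array([455.6, 310.4]), 0.61, array([ 555.9, -246. ])), (array([257.8, 192.9]), 0.25, array([582.7, 481.7]))]
t 27.7167 pos [532.45 401.16 244.84] rot [179.89  25.08 155.74] q [ 48.14  21.07  83.99 -25.63  68.85  -9.53] grasp pt [530.52 402.02 249.37]
[[-0.83  0.41  0.39]
 [ 0.37  0.91 -0.17]
 [-0.42  0.   -0.91]]
grasp-pt shift cm [ -3.26 -52.33  21.23]
```

```bash
python3 - <<'E'
from h import *
f=viewer.grab_frame("top");a=cv2.imread("pics/top0.png")[:,:,::-1].astype(int);b=f["img"].astype(int)
d=np.abs(a-b).max(2)
print("bin");
for r in range(230,280): 
    if r<276: print(r,''.join(' .:*#@'[min(5,v//12)] for v in d[r,385:470]))
print("tray")
for r in range(232,276): print(r,''.join(' .:*#@'[min(5,v//12)] for v in d[r,185:245]))
print("hsv sat in tray back now/before",a[240:262,194:206].std(axis=(0,1)),b[240:262,194:206].std(axis=(0,1)))
n,l,s,c=cv2.connectedComponentsWithStats((d>30).astype(np.uint8));print([(tuple(x[:5]),y.round()) for x,y in zip(s[1:],c[1:]) if x[4]>12])
E
```

```text
bin
230 ............                                                                         
231 ....  .....                                                                          
232 ....  .....  .............................................................          .
233 ....  ....    .............................................................     ..  .
234 ....  ....    ............................................................ ..   ..  .
235 ....  .......................... . .........................................      ...
236 ..... ..............                                      ...................    ....
237 ..... .............                                      .....................   ....
238 ..... ............                                        ...........................
239 ..... ... ........                                        ...........................
240 .....     .......                                       .............................
241 .....     .......                                         ...........................
242 .....     ..
[... 6765 characters left out ...]
, array([411., 261.])), ((np.int32(340), np.int32(403), np.int32(25), np.int32(19), np.int32(257)), array([353., 413.])), ((np.int32(213), np.int32(420), np.int32(4), np.int32(14), np.int32(22)), array([215., 427.])), ((np.int32(236), np.int32(420), np.int32(9), np.int32(5), np.int32(21)), array([240., 422.])), ((np.int32(368), np.int32(431), np.int32(41), np.int32(20), np.int32(216)), array([387., 439.])), ((np.int32(406), np.int32(442), np.int32(26), np.int32(38), np.int32(247)), array([421., 462.])), ((np.int32(394), np.int32(446), np.int32(24), np.int32(20), np.int32(64)), array([404., 456.])), ((np.int32(255), np.int32(458), np.int32(6), np.int32(5), np.int32(14)), array([257., 460.]))]
```

```bash
python3 - <<'E'
from h import *
np.set_printoptions(precision=2,suppress=True)
f=viewer.grab_frame("top");g=cv2.cvtColor(f["img"],cv2.COLOR_RGB2GRAY)
ls=cv2.createLineSegmentDetector().detect(g[215:300,380:535])[0][:,0]
for l in ls:
    if np.hypot(l[2]-l[0],l[3]-l[1])>22:
        u=l+[380,215,380,215];z=12
        a,b=onz(f,u[:2],z),onz(f,u[2:],z);d=b-a
        print(u,a[:2],b[:2],"ang from y",np.degrees(np.arctan2(d[0],d[1]))%180)
s=sensors.state();M=R.from_euler('xyz',s["ee_rot"],degrees=True);T=R.from_euler('xyz',[180,0,178.5],degrees=True)
print("rotvec",(M.inv()*T).as_rotvec())
for r in range(276,300): print(r,''.join(' .:*#@'[min(5,v//30)] for v in g[r,400:450]))
E
```

```text
[402.25 273.12 401.94 238.11] [471.16 -77.31] [562.24 -80.67] ang from y 92.11618255777647
[441.15 235.72 442.72 269.39] [ 566.12 -181.96] [ 478.47 -180.96] ang from y 90.65463207847439
[520.6  273.06 518.77 240.52] [ 464.7  -377.64] [ 548.81 -379.68] ang from y 91.39216030377676
[456.88 231.7  399.37 231.6 ] [ 575.69 -223.  ] [579.56 -74.83] ang from y 1.494363055540564
[404.34 235.87 440.64 235.37] [567.99 -87.15] [ 567.05 -180.7 ] ang from y 0.5720807392370375
[523.74 240.59 525.55 271.95] [ 548.32 -392.32] [ 467.25 -390.35] ang from y 91.39181544222757
[389.63 288.12 389.58 238.12] [433.39 -43.48] [562.98 -48.77] ang from y 92.33682799831598
[511.88 231.49 473.12 231.62] [ 572.84 -363.96] [ 574.88 -264.71] ang from y 1.178296010083965
[396.87 228.94 456.88 228.88] [586.73 -68.68] [ 583.13 -223.45] ang from y 1.3347054503556137
[473.12 228.84 514.38 228.76] [ 582.21 -265.21] [ 579.83 -370.9 ] ang from y 1.2897154213501096
[438.12 275.86 404.38 276.14] [ 462.11 -168.32] [463.29 -82.4 ] ang from y 0.7876500194200032
[518.13 269.84 445.62 269.86] [ 473.07 -372.04] [ 477.1  -188.29] a
[... 1625 characters left out ...]
@@@@@@#@@:    .... .@@@@@@@@@@##@@@@@@@@
288 ***.@@@@@@@@@@@@#@@:    .... .@@@@@@@@@@*:******::
289 ###:@@@@@@@@@@@@#@@:        :*@@@@@@@@@@*#########
290 ###:@@@@@@@@@@@@#@@*      .##@@@@@@@@@@@##########
291 ###:#@@@@@@@@@@@*@@*.....:#@#@@@@@@@@@@@##########
292 ###:#@@@@@@@@@@@*@@*:::::#@@#@@@@@@@@@@@##########
293 ###:#@@@@@@@@@@@#@@*:::::@@@#@@@@@@@@@@@##########
294 ###:************:**::::::**************###########
295 ###*:::::::::::::::::::::::::::::::::::###########
296 ###*:::::::::::::::::::::::::::::::::::###########
297 ##################::::::##########################
298 ##################################################
299 ##################################################
```

Emit:
step_arm(plan=[0, 0, 0, -0.0135, 0.0725, -0.065, 0, 0, 0, -0.0135, 0.0725, -0.065, 0, 0, 0, -0.0135, 0.0725, -0.065, 0, 0, 0, -0.0135, 0.0725, -0.065, 0, 0, 0, -0.0135, 0.0725, -0.065], hand=7)

```text
time_s: 28.23
ee_pos: [532.4, 401.1, 245.8]
ee_rot: [-179.3, 3.9, 174.9]
force: [0.4, 0.3, -0.7]
gripper_width: 69.9
gripper_force: 0.0
```

Emit:
step_arm(plan=[0, 0, 0, -0.0135, 0.0725, -0.065, 0.6, -1.2, 0, 0, 0, 0, 0.6, -2.4, 0, 0, 0, 0, 0.6, -3.5, 0, 0, 0, 0, 0.6, -3.5, 0, 0, 0, 0])

```text
time_s: 28.65
ee_pos: [505.3, 294.9, 244.7]
ee_rot: [-179.8, -0.2, 178.5]
force: [0.7, -0.3, 0.5]
gripper_width: 70.0
gripper_force: 0.0
```

Emit:
step_arm(plan=[0.6, -3.5, 0, 0, 0, 0, 0.6, -3.5, 0, 0, 0, 0, 0.6, -3.5, 0, 0, 0, 0, 0.6, -3.5, 0, 0, 0, 0, 0.6, -3.5, 0, 0, 0, 0])

```text
time_s: 29.07
ee_pos: [470.1, 120.1, 246.1]
ee_rot: [-179.8, -0.2, 178.5]
force: [-0.2, -0.4, -0.0]
gripper_width: 69.6
gripper_force: 0.0
```

Emit:
step_arm(plan=[0.6, -3.5, 0, 0, 0, 0, 0.6, -3.5, 0, 0, 0, 0, 0.6, -3.5, 0, 0, 0, 0, 0.6, -3.5, 0, 0, 0, 0, 0.6, -3.5, 0, 0, 0, 0])

```text
time_s: 29.48
ee_pos: [435.3, -54.0, 246.9]
ee_rot: [-179.8, -0.1, 178.4]
force: [0.8, -0.1, -0.0]
gripper_width: 69.7
gripper_force: 0.0
```

Emit:
step_arm(plan=[0.6, -3, 0, 0, 0, 0, 0, -2, 0, 0, 0, 0, 0, -1.2, 0, 0, 0, 0, 0, 0, 0, 0, 0, 0, 0, 0, 0, 0, 0, 0])

```text
time_s: 29.9
ee_pos: [428.2, -114.3, 246.9]
ee_rot: [-179.8, -0.2, 178.3]
force: [-0.5, 0.6, 0.4]
gripper_width: 69.8
gripper_force: 0.0
```

```bash
python3 go.py 430 -122 70; python3 - <<'E'
from h import *
s=sensors.state();M=R.from_euler('xyz',s["ee_rot"],degrees=True);T=R.from_euler('xyz',[180,0,178.65],degrees=True)
print("rotvec",(M.inv()*T).as_rotvec().round(4))
E
```

```text
t 29.9 pos [ 428.16 -114.34  246.86] rot [-179.84   -0.19  178.33] q [ -16.28    4.72  100.73   -0.21   74.69 -104.56] grasp pt [ 428.18 -114.33  251.86]
[[-1.    0.03 -0.  ]
 [ 0.03  1.   -0.  ]
 [ 0.   -0.   -1.  ]]
grasp-pt shift cm [-0.26 -0.71 18.19]
rotvec [-0.0028 -0.0033 -0.0055]
```

Emit:
step_arm(plan=[-0.25, -0.7, 1.5, -0.0028, -0.0033, -0.0055, 0, 0, 3, 0, 0, 0, 0, 0, 3.5, 0, 0, 0, 0, 0, 3.5, 0, 0, 0, 0, 0, 3, 0, 0, 0])

```text
time_s: 30.32
ee_pos: [430.0, -119.9, 100.1]
ee_rot: [180.0, -0.0, 178.8]
force: [0.1, -0.2, 0.2]
gripper_width: 70.2
gripper_force: 0.0
```

Emit:
step_arm(plan=[0, 0, 2, 0, 0, 0, 0, 0, 1.2, 0, 0, 0, 0, 0, 0.5, 0, 0, 0, 0, 0, 0, 0, 0, 0, 0, 0, 0, 0, 0, 0])

```text
time_s: 30.73
ee_pos: [431.1, -120.9, 65.3]
ee_rot: [-180.0, 0.0, 178.8]
force: [0.4, -0.2, 0.1]
gripper_width: 69.8
gripper_force: 0.0
```

```bash
python3 go.py 430 -122 70; python3 - <<'E'
from h import *
f=viewer.grab_frame("scene");print([(d["location"],d["score"]) for d in viewer.pinpoint("post_grip",f)[:2]],proj(f,[430,-122,70]),[proj(f,sensors.state()["ee_pos"])])
cv2.imwrite("pics/p.png",f["img"][:,:,::-1])
E
```

```text
t 30.7333 pos [ 431.14 -120.86   65.34] rot [-179.97    0.05  178.8 ] q [ -17.12   15.17  116.94   -0.02   47.84 -105.9 ] grasp pt [ 431.14 -120.86   70.34]
[[-1.    0.02  0.  ]
 [ 0.02  1.   -0.  ]
 [-0.   -0.   -1.  ]]
grasp-pt shift cm [ 0.11 -0.12  0.03]
[([369.9, 292.4], 0.87), ([260.9, 244.7], 0.49)] [np.float64(368.28022754274434), np.float64(291.322665222161)] [[np.float64(368.4882105529297), np.float64(292.5970459829434)]]
```

Emit:
step_arm(plan=[0, 0, 0, 0, 0, 0, 0, 0, 0, 0, 0, 0, 0, 0, 0, 0, 0, 0, 0, 0, 0, 0, 0, 0, 0, 0, 0, 0, 0, 0], hand=1, newtons=40)

```text
time_s: 31.25
ee_pos: [430.5, -121.4, 65.0]
ee_rot: [-180.0, 0.0, 178.7]
force: [0.5, -0.7, -0.6]
gripper_width: 39.3
gripper_force: 0.0
```

Emit:
step_arm(plan=[0, 0, 0, 0, 0, 0, 0, 0, 0, 0, 0, 0, 0, 0, 0, 0, 0, 0, 0, 0, 0, 0, 0, 0, 0, 0, 0, 0, 0, 0])

```text
time_s: 31.67
ee_pos: [430.4, -121.4, 64.8]
ee_rot: [-180.0, -0.0, 178.7]
force: [-0.3, -0.2, 0.0]
gripper_width: 15.7
gripper_force: 40.0
```

```bash
python3 go.py 430 -122 70; python3 look2.py | egrep "notch|ball|bin"
```

```text
t 31.6667 pos [ 430.43 -121.4    64.78] rot [-179.98   -0.02  178.74] q [ -17.2    15.2   117.     -0.03   47.81 -105.92] grasp pt [ 430.44 -121.39   69.78]
[[-1.    0.02 -0.  ]
 [ 0.02  1.   -0.  ]
 [ 0.   -0.   -1.  ]]
grasp-pt shift cm [ 0.04 -0.06 -0.02]
bin_floor top [(array([420. , 254.5]), 0.83, array([ 515.8, -121.8]))]
bin_floor scene [(array([395.9, 292.6]), 0.94, array([ 512. , -123.3]))]
cam_notch top [(array([421.2, 236.5]), 0.79, array([ 562.1, -127.2])), (array([204. , 210.6]), 0.59, array([644.1, 431.8]))]
cam_notch scene [(array([413.9, 285.9]), 0.93, array([ 559.3, -131.6])), (array([309.5, 282. ]), 0.35, array([400.8,  28.9]))]
detent_ball top [(array([427.2, 286.2]), 0.61, array([ 434.8, -135.7])), (array([464. , 231.7]), 0.57, array([ 572. , -236.5])), (array([347.8, 293.1]), 0.28, array([421.7,  64.3]))]
detent_ball scene [(array([454.7, 309.6]), 0.66, array([ 556.7, -243.1])), (array([260.5, 247.3]), 0.43, array([408.2, 223. ]))]
bin_floor top [(array([420.7, 256.1]), 0.79, array([ 511.7, -123.3])), (array([417.2, 256.9]), 0.64, array([ 509.8, -114.4])), (array([217.6, 255.8]), 0.21, array([524.3, 395.2]))]
bin_floor scene [(array([397.1, 290.9]), 0.56, array([ 518.5, -120.7]))]
cam_notch top [(array([419.3, 236.5]), 0.82, array([ 562.3, -122.3]))]
cam_notch scene [(array([412.3, 284.9]), 0.83, array([ 559.7, -126.8])), (array([397.5, 292.3]), 0.51, array([ 515.3, -124.8]))]
detent_ball top [(array([463.1, 231.7]), 0.61, array([ 572. , -234.2]))]
detent_ball scene [(array([454.7, 307.4]), 0.88, array([ 562.7, -238.4])), (array([264.1, 219.3]), 0.41, array([500.2, 336.1]))]
```

Emit:
step_arm(plan=[0, -0.5, 0, 0, 0, 0, 0, -1, 0, 0, 0, 0, 0, -1.5, 0, 0, 0, 0, 0, -1.7, 0, 0, 0, 0, 0, -1.5, 0, 0, 0, 0])

```text
time_s: 34.08
ee_pos: [429.0, -184.3, 64.8]
ee_rot: [180.0, -0.0, 178.7]
force: [1.4, 1.8, -1.5]
gripper_width: 15.0
gripper_force: 40.0
```

Emit:
step_arm(plan=[0, -1, 0, 0, 0, 0, 0, -0.5, 0, 0, 0, 0, 0, -0.3, 0, 0, 0, 0, 0, 0, 0, 0, 0, 0, 0, 0, 0, 0, 0, 0])

```text
time_s: 34.5
ee_pos: [428.7, -201.7, 64.8]
ee_rot: [-179.9, -0.0, 178.8]
force: [-0.1, -1.9, -3.0]
gripper_width: 15.4
gripper_force: 40.0
```

```bash
python3 go.py 430 -122 70; python3 look2.py | egrep "notch|ball|bin"; python3 -c "
from h import *
print(sensors.state()['force'])"
```

```text
t 34.5 pos [ 428.68 -201.67   64.83] rot [-179.93   -0.    178.76] q [ -26.54   17.25  113.79   -0.08   48.93 -115.25] grasp pt [ 428.68 -201.66   69.83]
[[-1.    0.02 -0.  ]
 [ 0.02  1.   -0.  ]
 [ 0.   -0.   -1.  ]]
grasp-pt shift cm [ 0.04  7.97 -0.03]
bin_floor top [(array([454.6, 254.2]), 0.83, array([ 514.6, -209.1]))]
bin_floor scene [(array([285.9, 200.5]), 0.61, array([612.2, 387.9])), (array([424.9, 309.2]), 0.59, array([ 512.7, -202.5]))]
cam_notch top [(array([454.2, 231.8]), 0.98, array([ 572.3, -211.6]))]
cam_notch scene [(array([441.4, 300.1]), 0.82, array([ 562.4, -204.2]))]
detent_ball top [(array([466.9, 234.6]), 0.67, array([ 564.3, -243.3]))]
detent_ball scene [(array([454.3, 308.1]), 0.69, array([ 560.2, -239.4]))]
bin_floor top [(array([469. , 232.8]), 0.66, array([ 568.8, -249. ])), (array([453., 255.]), 0.64, array([ 512.6, -205. ]))]
bin_floor scene [(array([426.8, 308.1]), 0.58, array([ 518.5, -202.6]))]
cam_notch top [(array([453.9, 234.7]), 0.61, array([ 564.8, -210.4]))]
cam_notch scene [(array([445. , 303.4]), 0.83, array([ 558.8, -216.6]))]
detent_ball top [(array([462.3, 233.7]), 0.56, array([ 566.9, -231.8]))]
detent_ball scene [(array([411.3, 304.7]), 0.73, array([ 503.7, -173.9])), (array([456.8, 307.8]), 0.61, array([ 564.8, -242.1]))]
[ 1.43855726  2.17416547 -3.30289902]
```

Emit:
step_arm(plan=[0, -0.4, 0, 0, 0, 0, 0, -0.4, 0, 0, 0, 0, 0, -0.2, 0, 0, 0, 0, 0, 0, 0, 0, 0, 0])

```text
time_s: 36.83
ee_pos: [428.5, -212.2, 64.8]
ee_rot: [-179.9, -0.0, 178.7]
force: [1.0, -1.2, -3.1]
gripper_width: 15.5
gripper_force: 40.0
```

Emit:
step_arm(plan=[0, -0.2, 0, 0, 0, 0, 0, -0.1, 0, 0, 0, 0])

```text
time_s: 37.0
ee_pos: [428.4, -214.5, 64.8]
ee_rot: [-180.0, -0.0, 178.7]
force: [0.3, 1.3, -2.5]
gripper_width: 15.4
gripper_force: 40.0
```

Emit:
step_arm(plan=[0, -0.2, 0, 0, 0, 0, 0, -0.1, 0, 0, 0, 0])

```text
time_s: 37.17
ee_pos: [428.3, -217.5, 64.8]
ee_rot: [-180.0, -0.0, 178.7]
force: [1.1, 1.2, -3.3]
gripper_width: 15.6
gripper_force: 40.0
```

Emit:
step_arm(plan=[0, -0.2, 0, 0, 0, 0, 0, -0.1, 0, 0, 0, 0])

```text
time_s: 37.33
ee_pos: [428.2, -220.5, 64.8]
ee_rot: [-180.0, -0.0, 178.7]
force: [1.4, 2.0, -4.1]
gripper_width: 15.5
gripper_force: 40.0
```

Travel is now 99 mm, so I'll use small steps and watch the force along y.

Emit:
step_arm(plan=[0, -0.15, 0, 0, 0, 0, 0, 0, 0, 0, 0, 0])

```text
time_s: 37.5
ee_pos: [428.2, -222.1, 64.8]
ee_rot: [-180.0, -0.0, 178.7]
force: [1.1, 0.2, -3.7]
gripper_width: 15.3
gripper_force: 40.0
```

Emit:
step_arm(plan=[0, -0.15, 0, 0, 0, 0, 0, 0, 0, 0, 0, 0])

```text
time_s: 37.67
ee_pos: [428.2, -223.4, 64.8]
ee_rot: [-180.0, -0.0, 178.7]
force: [1.4, 1.7, -3.1]
gripper_width: 15.6
gripper_force: 40.0
```

Emit:
step_arm(plan=[0, -0.15, 0, 0, 0, 0, 0, 0, 0, 0, 0, 0])

```text
time_s: 37.83
ee_pos: [428.1, -223.8, 64.8]
ee_rot: [179.9, -0.0, 178.7]
force: [2.4, 4.9, -2.0]
gripper_width: 15.3
gripper_force: 40.0
```

Emit:
step_arm(plan=[0, -0.15, 0, 0, 0, 0, 0, 0, 0, 0, 0, 0])

```text
time_s: 38.0
ee_pos: [428.1, -224.2, 64.8]
ee_rot: [179.8, -0.0, 178.6]
force: [3.1, 9.6, -0.9]
gripper_width: 15.0
gripper_force: 40.0
```

Emit:
step_arm(plan=[0, -0.15, 0, 0, 0, 0, 0, 0, 0, 0, 0, 0])

```text
time_s: 38.17
ee_pos: [428.1, -224.6, 64.7]
ee_rot: [179.6, -0.0, 178.6]
force: [4.1, 12.7, -0.4]
gripper_width: 15.0
gripper_force: 40.0
```

Emit:
step_arm(plan=[0, -0.15, 0, 0, 0, 0, 0, 0, 0, 0, 0, 0])

```text
time_s: 38.33
ee_pos: [428.0, -224.8, 64.8]
ee_rot: [179.5, -0.0, 178.5]
force: [3.6, 16.5, 1.4]
gripper_width: 15.6
gripper_force: 40.0
```

Emit:
step_arm(plan=[0, -0.1, 0, 0, 0, 0, 0, 0, 0, 0, 0, 0])

```text
time_s: 38.5
ee_pos: [428.0, -225.7, 64.7]
ee_rot: [179.5, -0.0, 178.6]
force: [4.1, 14.8, 0.8]
gripper_width: 15.3
gripper_force: 40.0
```

Emit:
step_arm(plan=[0, -0.1, 0, 0, 0, 0, 0, 0, 0, 0, 0, 0])

```text
time_s: 38.67
ee_pos: [428.0, -229.4, 64.8]
ee_rot: [179.8, -0.0, 178.7]
force: [1.9, 5.3, -2.4]
gripper_width: 15.2
gripper_force: 40.0
```

Emit:
step_arm(plan=[0, -0.1, 0, 0, 0, 0, 0, 0, 0, 0, 0, 0])

```text
time_s: 38.83
ee_pos: [428.0, -231.7, 64.8]
ee_rot: [180.0, -0.0, 178.7]
force: [1.5, 2.3, -3.8]
gripper_width: 15.7
gripper_force: 40.0
```

Emit:
step_arm(plan=[0, -0.1, 0, 0, 0, 0, 0, 0, 0, 0, 0, 0])

```text
time_s: 39.0
ee_pos: [428.0, -234.0, 64.8]
ee_rot: [-179.9, -0.0, 178.8]
force: [1.4, -0.7, -4.4]
gripper_width: 15.3
gripper_force: 40.0
```

Emit:
step_arm(plan=[0, -0.1, 0, 0, 0, 0, 0, 0, 0, 0, 0, 0])

```text
time_s: 39.17
ee_pos: [427.9, -235.4, 64.8]
ee_rot: [-179.9, -0.0, 178.8]
force: [1.0, -2.4, -4.8]
gripper_width: 15.6
gripper_force: 40.0
```

Emit:
step_arm(plan=[0, -0.1, 0, 0, 0, 0, 0, 0, 0, 0, 0, 0, 0, 0, 0, 0, 0, 0])

```text
time_s: 39.42
ee_pos: [427.9, -235.8, 64.8]
ee_rot: [-179.9, -0.0, 178.7]
force: [1.1, -2.2, -4.3]
gripper_width: 15.3
gripper_force: 40.0
```

Emit:
step_arm(plan=[0, 0, 0, 0, 0, 0, 0, 0, 0, 0, 0, 0, 0, 0, 0, 0, 0, 0])

```text
time_s: 39.67
ee_pos: [428.0, -235.8, 64.8]
ee_rot: [-179.9, -0.0, 178.8]
force: [1.1, -3.0, -5.2]
gripper_width: 15.5
gripper_force: 40.0
```

```bash
python3 look2.py | egrep "notch|ball"; python3 -c "
from h import *
s=sensors.state();print(s['force'],s['torque'],s['ee_pos'],s['ee_rot'])"
```

```text
cam_notch top [(array([464.9, 232.9]), 0.82, array([ 568.8, -238.6]))]
cam_notch scene [(array([454.3, 309.5]), 0.98, array([ 556.4, -242.4])), (array([424. , 313.5]), 0.72, array([ 500.3, -210.8]))]
detent_ball top [(array([469.6, 233.9]), 0.64, array([ 565.9, -250.3]))]
detent_ball scene [(array([422.5, 314.4]), 0.61, array([ 495.8, -210.8])), (array([457.3, 307.5]), 0.48, array([ 566.3, -242.1]))]
cam_notch top [(array([466.8, 234.8]), 0.74, array([ 563.8, -243.1]))]
cam_notch scene [(array([456.3, 307. ]), 0.78, array([ 566.2, -239.7])), (array([310.2, 281.4]), 0.2, array([403.5,  29.7]))]
detent_ball top [(array([466.9, 230.9]), 0.56, array([ 573.9, -244. ]))]
detent_ball scene [(array([454.4, 309.7]), 0.52, array([ 556. , -242.9]))]
[ 0.06694061 -4.80664901 -6.74789367] [-0.96856214 -0.01217078  0.03943145] [ 427.96429362 -235.56273148   64.84827554] [-1.79954161e+02 -4.56961575e-03  1.78749472e+02]
```

Emit:
step_arm(plan=[0, -0.08, 0, 0, 0, 0, 0, 0, 0, 0, 0, 0, 0, 0, 0, 0, 0, 0])

```text
time_s: 41.92
ee_pos: [428.0, -235.7, 64.8]
ee_rot: [180.0, -0.0, 178.7]
force: [1.5, -1.5, -5.1]
gripper_width: 15.4
gripper_force: 40.0
```

Emit:
step_arm(plan=[0, -0.08, 0, 0, 0, 0, 0, 0, 0, 0, 0, 0, 0, 0, 0, 0, 0, 0])

```text
time_s: 42.17
ee_pos: [427.9, -236.2, 64.8]
ee_rot: [179.9, -0.0, 178.7]
force: [2.7, 1.5, -4.0]
gripper_width: 15.3
gripper_force: 40.0
```

Emit:
step_arm(plan=[0, -0.08, 0, 0, 0, 0, 0, 0, 0, 0, 0, 0, 0, 0, 0, 0, 0, 0])

```text
time_s: 42.42
ee_pos: [427.9, -237.3, 64.8]
ee_rot: [180.0, -0.0, 178.7]
force: [1.9, 1.9, -3.8]
gripper_width: 15.7
gripper_force: 40.0
```

Emit:
step_arm(plan=[0, -0.08, 0, 0, 0, 0, 0, 0, 0, 0, 0, 0, 0, 0, 0, 0, 0, 0])

```text
time_s: 42.67
ee_pos: [427.9, -237.7, 64.8]
ee_rot: [179.9, -0.0, 178.7]
force: [1.9, 4.8, -3.1]
gripper_width: 15.1
gripper_force: 40.0
```

Emit:
step_arm(plan=[0, -0.08, 0, 0, 0, 0, 0, 0, 0, 0, 0, 0, 0, 0, 0, 0, 0, 0])

```text
time_s: 42.92
ee_pos: [427.8, -237.9, 64.8]
ee_rot: [179.9, -0.0, 178.7]
force: [3.3, 6.8, -2.9]
gripper_width: 15.3
gripper_force: 40.0
```

Emit:
step_arm(plan=[0, 0.1, 0, 0, 0, 0, 0, 0, 0, 0, 0, 0, 0, 0, 0, 0, 0, 0])

```text
time_s: 43.17
ee_pos: [427.9, -237.7, 64.8]
ee_rot: [180.0, -0.0, 178.7]
force: [2.4, 5.2, -2.6]
gripper_width: 15.6
gripper_force: 40.0
```

Emit:
step_arm(plan=[0, 0.08, 0, 0, 0, 0, 0, 0, 0, 0, 0, 0, 0, 0, 0, 0, 0, 0, 0, 0, 0, 0, 0, 0])

```text
time_s: 43.5
ee_pos: [427.9, -237.6, 64.8]
ee_rot: [-180.0, -0.0, 178.7]
force: [2.4, 2.6, -5.2]
gripper_width: 15.4
gripper_force: 40.0
```

Emit:
step_arm(plan=[0, 0, 0, 0, 0, 0, 0, 0, 0, 0, 0, 0, 0, 0, 0, 0, 0, 0])

```text
time_s: 43.75
ee_pos: [427.9, -237.6, 64.8]
ee_rot: [-180.0, -0.0, 178.7]
force: [3.0, 2.0, -5.0]
gripper_width: 15.4
gripper_force: 40.0
```

```bash
python3 - <<'E'
from h import *
f=viewer.grab_frame("top");g=viewer.grab_frame("scene")
for c,x in(("top",f),("scene",g)):
  for n in("vial_1_mid","tray"): print(n,c,[(np.round(d["location"]),round(d["score"],2)) for d in viewer.pinpoint(n,x)[:4]])
s=sensors.state();print(s["force"],s["ee_pos"],s["time_s"],s["gripper_width"])
E
```

```text
vial_1_mid top [(array([457., 260.]), 0.44), (array([464., 261.]), 0.23)]
tray top [(array([153., 301.]), 0.98), (array([218., 257.]), 0.59)]
vial_1_mid scene [(array([312., 280.]), 0.6), (array([422., 314.]), 0.57), (array([430., 324.]), 0.23)]
tray scene [(array([260., 218.]), 0.79), (array([191., 209.]), 0.38)]
[ 2.50961527  2.41144146 -4.52419516] [ 427.8853182  -237.61284739   64.82879553] 44.05 15.800204022023635
```

```bash
python3 -c "
from h import *
print(env.job_done())"
```

```text
the job is handed in; nothing more can be done
None
```

I handed the job in at about 44 s: the tray was emptied and stood back on the worktop, and the carriage sits at the notch with the post still gripped. I could make out two vials in the bin for certain; the third I inferred from the emptied tray and the width of the second shape.

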